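Gang four clamping wedges head to tail in the self-centring fixture

ROBOT

A 6-joint arm with a two-finger parallel gripper is mounted at the origin on the work surface. World frame = base frame: x ahead of the robot, y to its left, z up, the work surface at z = 0. Lengths are in m, angles in rad, forces in N, time in s.
With the tool pointing down it reaches from about 0.375 to 0.9 m from the base axis. Payload 3.1 kg.
Tool frame: the origin (TCP) lies on the centre line of the jaws, within the pads' length; the fingertips stand 25 mm ahead of it and the grasp point (between the pads) lies 6 mm ahead of it; x points along the fingers, y is the direction in which the jaws open and shut, and the axes are right-handed (so a half turn about x gives the same grasp; the last joint's range is limited). The gripper opens to 87 mm and grips with 3 to 60 N. Pads are 19 mm wide; open, the fingers measure 117 mm over their backs; the gripper's body (75 mm by 190 mm) begins 51 mm behind the grasp point.
Start: joints at [-1.409, 0.527, 1.433, -0, 1.181, -0.178], TCP at [0.208, -0.589, 0.248] pointing down, gripper open.
Joint ranges: [-3.08, 3.08], [-0.75, 2.2], [0.22, 2.44], [-1.43, 4.57], [0, 2.65], [-2.85, 2.85]. Speed limits (rad/s): [2.79, 2.79, 3.14, 3.14, 3.14, 3.14].

INTERFACE

Orientations are given as a unit quaternion [x, y, z, w].
In Python, from rig import robot gives the robot as it stands. The module is installed in compiled form; this text tells all that it offers.
- The arm moves only by the tool move_arm, never from a script. Its argument "commands" is a list of rows, each a list of 5 numbers: the gripper's target within -1 to 1 (shut at 1, half-way at 0, fully open at -1), then the shift along the tool's x, y, z in mm, then the turn about the tool's x in degrees. A call has 1 to 8 rows; each row is the pose to reach, as a shift and turn from the pose commanded when the call began, along the tool's axes at that moment; what a row does not reach only later rows make up. A row lasts 1/12 s, in which the tool goes at most 41.7 mm and 7.16 degrees, less where a joint would pass 70% of its speed; a pose out of reach is approached as far as the arm can. A call with a gripper value outside its range is refused whole. The fingers move at their own pace and stop on an object; "newtons" is the grip in N (left out, the last holds). Time passes only in rows, so rows that repeat a pose let the fingers close. It gives the time, the measured TCP pose, the force and the opening at its end, in the units of the state.
- robot.get_obs(): the state, without advancing time (a new reading comes with each control period).
- robot.camera(name): name is "side" or "top" or "wrist"; returns a dict with "image" (480x640x3 uint8, red, green, blue), "fx", "fy", "cx", "cy" (pixels), "xyz" and "rotation" of the camera in the world; the wrist camera has in their place "tool_from_camera" (4x4, takes a point from camera to tool coordinates, whose origin is the TCP and whose axes are the tool frame's). Camera axes: x right, y down, z forward; pixel columns grow to the right and rows downward; lengths in m; the calibration is good to about 2 mm. A picture is of the moment at which its call begins: read the wrist's pose just before it. There is no depth.
- robot.hand_in(): hands the job in, once; it reports no verdict.
Trained networks look in a picture, given as the dict that the camera call returned (one of the last four; its "shot" number tells which), for a name from the list of things; names that differ only in an ending like _2 or _b are one class to them, and where a whole thing is asked for, a point or a joint stands for the part that bears it (a point fixed in the world has none). Each returns a list of dicts, best first, with "p" (0 to 1); they miss things now and then, are a little off and sometimes report something else, mostly with a low value. They report only what shows in the picture. A call takes as long as a camera call. They do not tell look-alikes from the thing itself.
- robot.regions_of(picture, name): "pixels" (480x640 bool, what is visible of it) and "bbox" ([left, top, right, bottom] in pixels, round what is visible of it).
The state is a dict: "time": time; "q": joint angles; "joint_velocities": joint speeds; "joint_torque": joint torques, N m; "position": TCP position; "tool_rot": TCP orientation; "ft_force": force on the tool from outside, world axes, zero at the start; "moment": the same for the moment, N m; "grip_width": finger opening in m.
Only numpy, scipy, OpenCV 4.12 (cv2) and the standard library are available. Lean on these libraries where they do the work, as an engineer would, in place of code of your own. Each camera call takes 0.05 s, during which the arm holds its last target.

TASK

First turn the fixture's chuck sleeve fully open, then pack four of the loose wedges flat in the bay between the jaws, alternately head to tail so that together they make one solid rectangular block, and turn the sleeve clockwise until the jaws close on that block. Put every wedge left over into the orange spares bin, and leave the tape roll and the knife where they are.

Things in the scene. Friction and masses are not known exactly. Their poses are not given: they have to be found in the camera images.
- fixture: Self-centring fixture fixed to the bench: aluminium plate 110 (x) x 260 (y) x 8 mm. Origin on the bench under the middle of the bay, z up. The bay floor is the plate's top, 8 mm up. Jaws bound the bay at -y and +y; two blue lips along y, 68 mm apart and 4 mm above the floor, bound it at -x and +x. The jaw gap is centred on the origin: 110 mm - 10 mm x joint sleeve (rad). Sleeve axis at x 0, y +125 mm.
- jaw_a: Blue steel-faced jaw at the bay's -y side, 56 (x) x 16 (y) x 24 mm, top 33 mm above the bench; it slides along the fixture's y. Origin in its middle, at its underside.
- jaw_b: The same jaw at the bay's +y side, coupled to the first: both move in or out together.
- sleeve (a joint): Round knurled chuck sleeve, 48 mm across, with a black cross-bar on top; vertical axis; drives both jaws. 0 = fully open (end stop; the bar then lies along the fixture's x); grows CLOCKWISE seen from above, each jaw closing 5 mm per rad, end stop 2.8. Stays where left (friction 0.08 N m). The jaws meet a well packed 88 mm block at 2.2. Starts partly closed.
- sleeve_grip (a point): Middle of the black cross-bar, on the sleeve's axis, 50 mm above the bench. Bar: 52 mm long, 14 mm wide, 24 mm high; its lower edge, on top of the round sleeve, is 12 mm below this point. x runs along the bar and turns with it; a yellow dash marks its +x end.
- bin: Orange open spares bin, fixed, 180 (x) x 140 (y) x 45 mm high, walls and floor 4 mm. Origin at the centre of its underside.
- W1_mid (a point): Loose wooden clamping wedge, 60 mm long, 26 mm high, about 28 g. From above a right trapezoid: head end (+x) 30 mm wide, tail end (-x) 14 mm, both square to the straight side, which faces -y; the other side slants. z up; the head's last 16 mm is dipped yellow. Point: half-way along and up, 10 mm from the straight side, between the end faces, good for a 60 mm grip across the ends. May be absent.
- W1_head (a point): On wedge W1's head end face, half-way up: 30 mm along +x from W1_mid.
- W2_mid (a point): Another wedge exactly like W1; the same point and axes. Absent in some starts.
- W2_head (a point): On wedge W2's head end face, half-way up: 30 mm along +x from W2_mid.
- W3_mid (a point): Another wedge exactly like W1; the same point and axes. Absent in some starts.
- W3_head (a point): On wedge W3's head end face, half-way up: 30 mm along +x from W3_mid.
- W4_mid (a point): Another wedge exactly like W1; the same point and axes. Absent in some starts.
- W4_head (a point): On wedge W4's head end face, half-way up: 30 mm along +x from W4_mid.
- W5_mid (a point): Another wedge exactly like W1; the same point and axes. Absent in some starts.
- W5_head (a point): On wedge W5's head end face, half-way up: 30 mm along +x from W5_mid.
- W6_mid (a point): Another wedge exactly like W1; the same point and axes. Absent in some starts.
- W6_head (a point): On wedge W6's head end face, half-way up: 30 mm along +x from W6_mid.
- W7_mid (a point): Another wedge exactly like W1; the same point and axes. Absent in some starts.
- W7_head (a point): On wedge W7's head end face, half-way up: 30 mm along +x from W7_mid.
- tape: Bystander: roll of brown tape lying flat, 100 mm across, 48 mm high. Origin at the centre of its underside.
- knife: Bystander: orange cutter knife lying on the bench, 150 mm long. Origin at the centre of its underside.
Things that resemble listed ones, but are neither listed nor needed, are in the scene too. Leave any blue look-alike of the part that bears W5_mid alone.

How it is judged:
By the outcome, as a careful person would: the job done as asked, in the order asked, and still so for the second after the job is handed in, with the robot touching nothing.
Of W1, W2, W3, W4, W5, W6, W7 only 5 to 7 are there at a start; the rules pass over those that are not, and their reading is None.
At some moment in a run one of W1, W2, W3, W4, W5, W6, W7 may be knocked a few centimetres aside while the robot is not near it.
Once in a run the grip may slacken for a moment while it holds something.
It also fails if it takes over 210 s, if anything falls off the work surface, if the arm or the gripper's body presses on something with over 40 N, if the wrist force passes 120 N, or if a joint passes its speed limit or range.

## Working session

There is one attempt and no reset: what is moved stays moved. The work goes in short steps, Python scripts to look and compute and a tool call to move; the robot and the scene stay as the last step left them, time stands still between calls to the robot, and variables do not carry over. Pictures are saved under pics/ and viewed, and the job is handed in when it is done.

Besides the shell and the picture viewer there is one more tool, called after "Request:" in YAML: its name, and indented under it one key for each argument. move_arm: Moves the arm, as the interface text tells. Its arguments: {"type":"object","properties":{"commands":{"type":"array","items":{"type":"array","items":{"type":"number"}}},"newtons":{"type":"number"}},"required":["commands"]}

```bash
ls; mkdir -p pics; cat > h.py <<'E'
import numpy as np, cv2
from rig import robot
def save(c,n): cv2.imwrite('pics/'+n, cv2.cvtColor(c['image'],cv2.COLOR_RGB2BGR))
E
python3 - <<'E'
from h import *
o=robot.get_obs(); print({k:np.round(v,4) for k,v in o.items()})
for n in ['top','side','wrist']:
    c=robot.camera(n); save(c,n+'0.png'); print(n,{k:(np.round(v,4).tolist() if k!='image' else 0) for k,v in c.items()})
E
```

```text
pics
{'time': np.float64(0.0), 'q': array([-1.4095,  0.5284,  1.4339,  0.    ,  1.1814, -0.1785]), 'joint_velocities': array([ 0.0004,  0.0018, -0.0008,  0.001 ,  0.0015, -0.0005]), 'joint_torque': array([ 1.10000e-03, -4.40035e+01, -1.76592e+01,  6.34000e-02,
        5.82000e-02, -2.00000e-04]), 'position': array([ 0.2082, -0.5886,  0.2466]), 'tool_rot': array([ 0.6969,  0.1203, -0.6969,  0.1188]), 'ft_force': array([-0.8289,  0.3593,  0.5065]), 'moment': array([-0.0043,  0.0396, -0.0093]), 'grip_width': np.float64(0.0869)}
top {'image': 0, 'fx': 475.7295, 'fy': 475.7295, 'cx': 311.3347, 'cy': 234.3739, 'xyz': [0.4805, -0.0175, 1.2609], 'rotation': [0.7159, -0.6975, 0.0241, -0.0207], 'shot': 1}
side {'image': 0, 'fx': 512.5294, 'fy': 512.5294, 'cx': 316.9983, 'cy': 239.7525, 'xyz': [0.3394, 0.6375, 0.8645], 'rotation': [-0.1504, 0.9257, -0.3412, 0.0629], 'shot': 2}
wrist {'image': 0, 'fx': 372.1936, 'fy': 372.1936, 'cx': 314.5545, 'cy': 235.427, 'tool_from_camera': [[-0.0006, -0.2872, 0.9579, -0.1376], [1.0, -0.0006, 0.0005, 0.0009], [0.0005, 0.9579, 0.2872, -0.0786], [0.0, 0.0, 0.0, 1.0]], 'shot': 3}
```

View pics/top0.png

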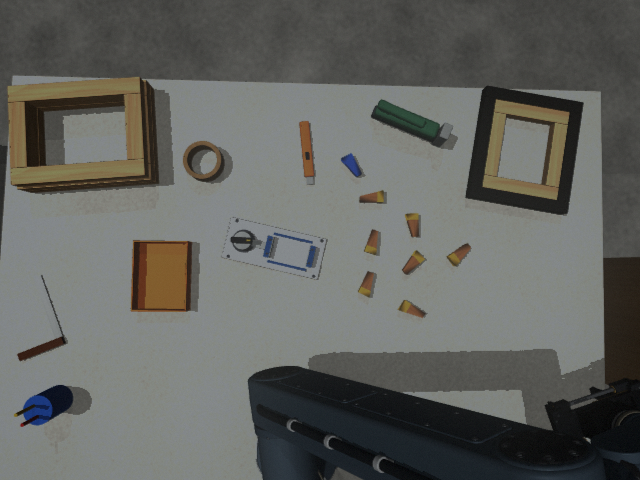

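View pics/side0.png

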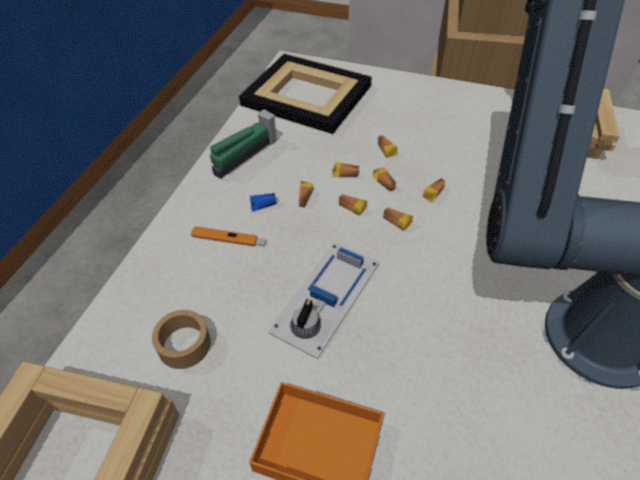

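View pics/wrist0.png

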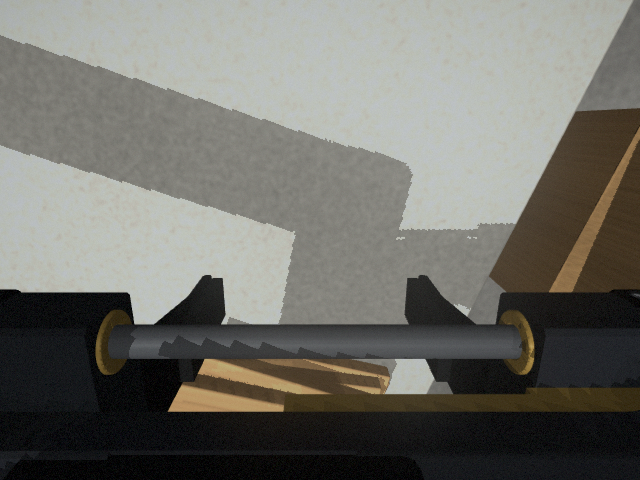

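```bash
cat >> h.py <<'E'
from scipy.spatial.transform import Rotation as R
from scipy.optimize import least_squares
def campose(c,o=None):
    if 'xyz' in c:
        r=np.array(c['rotation']); 
        r=R.from_quat(r).as_matrix() if r.shape==(4,) else r
        return np.array(c['xyz']),r
    T=np.eye(4);T[:3,:3]=R.from_quat(o['tool_rot']).as_matrix();T[:3,3]=o['position']
    T=T@np.array(c['tool_from_camera']); return T[:3,3],T[:3,:3]
def proj(c,P,o=None):
    t,r=campose(c,o); q=(np.asarray(P)-t)@r
    return np.stack([c['fx']*q[...,0]/q[...,2]+c['cx'],c['fy']*q[...,1]/q[...,2]+c['cy']],-1)
def unproj(c,uv,z,o=None):
    t,r=campose(c,o); uv=np.atleast_2d(uv).astype(float)
    d=np.stack([(uv[:,0]-c['cx'])/c['fx'],(uv[:,1]-c['cy'])/c['fy'],np.ones(len(uv))],-1)@r.T
    return t+d*((z-t[2])/d[:,2])[:,None]
# wedge model: mid frame: y in -10..; head x=+30 width 30, tail width14, straight side at y=-10
WP=np.array([[30,-10],[30,20],[-30,4],[-30,-10]])/1000.
def wedge_pts(x,y,a,z0=0):
    ca,sa=np.cos(a),np.sin(a); P=WP@np.array([[ca,sa],[-sa,ca]])+[x,y]
    return np.vstack([np.c_[P,np.full(4,z0)],np.c_[P,np.full(4,z0+.026)]])
def hullmask(uv,ss=1):
    m=np.zeros((480,640),np.uint8); 
    cv2.fillConvexPoly(m,np.round(cv2.convexHull(uv.astype(np.float32))*16).astype(np.int32),255,cv2.LINE_AA,4)
    return m/255.
from scipy.optimize import minimize
def fit(c,mask,ptsf,p0,o=None,scale=(.01,.01,.3)):
    sm=lambda m: cv2.GaussianBlur(m.astype(np.float32),(0,0),1.0)
    M=sm(mask)
    f=lambda p: float(((sm(hullmask(proj(c,ptsf(*p),o)))-M)**2).sum())
    p0=np.array(p0); S=np.vstack([p0]+[p0+np.eye(3)[i]*scale[i] for i in range(3)])
    r=minimize(f,p0,method='Nelder-Mead',options=dict(initial_simplex=S,xatol=1e-4,fatol=1e-3,maxiter=250))
    return r.x,r.fun
def wedges(c,name='W1_mid',o=None,z0=0,pmin=.3,known=None):
    out=[]
    for g in robot.regions_of(c,name):
        if g['p']<pmin: continue
        px=g['pixels']; v,u=np.nonzero(px); ctr=np.array([u.mean(),v.mean()])
        hsv=cv2.cvtColor(c['image'],cv2.COLOR_RGB2HSV); s=hsv[px]
        hue=np.median(s[:,0])
        X=unproj(c,ctr,z0+.013,o)[0]
        # yellow fraction centroid for heading
        yel=px&(hsv[...,0]>=19)&(hsv[...,0]<40)&(hsv[...,1]>90)
        d=dict(p=g['p'],ctr=ctr,hue=hue,n=len(u),xy=X[:2])
        if hue<45:
            best=None
            if yel.sum()>5:
                vy,uy=np.nonzero(yel); Y=unproj(c,np.array([uy.mean(),vy.mean()]),z0+.013,o)[0]
                a=np.arctan2(*(Y-X)[[1,0]]); starts=[a,a+.3,a-.3]
            else: starts=np.arange(8)*np.pi/4
            for a in starts:
                ca,sa=np.cos(a),np.sin(a)
                p,e=fit(c,px,lambda x,y,t: wedge_pts(x,y,t,z0),[X[0]-4e-3*ca+0*sa,X[1],a],o)
                if best is None or e<best[1]: best=(p,e)
            d['pose']=best[0]; d['err']=best[1]
        out.append(d)
    return out
E
time python3 - <<'E'
from h import *
c=robot.camera('top')
for d in wedges(c): print({k:np.round(v,3) for k,v in d.items()})
for n in ['fixture','jaw_a','sleeve','sleeve_grip','bin','tape','knife']:
    for g in robot.regions_of(c,n): 
        v,u=np.nonzero(g['pixels']); print(n,round(g['p'],2),g['bbox'],len(u),u.mean().round(1),v.mean().round(1), cv2.minAreaRect(np.c_[u,v].astype(np.float32)))
E
```

```text
{'p': np.float64(0.63), 'ctr': array([372.101, 243.   ]), 'hue': np.float64(12.0), 'n': np.int64(208), 'xy': array([ 0.541, -0.183]), 'pose': array([ 0.545, -0.182,  2.803]), 'err': np.float64(16.392)}
{'p': np.float64(0.57), 'ctr': array([412.757, 223.092]), 'hue': np.float64(12.0), 'n': np.int64(218), 'xy': array([ 0.596, -0.289]), 'pose': array([ 0.592, -0.291,  0.093]), 'err': np.float64(26.835)}
{'p': np.float64(0.56), 'ctr': array([268.587, 245.635]), 'hue': np.float64(110.0), 'n': np.int64(104), 'xy': array([0.527, 0.089])}
fixture 0.85 [222.0, 217.4, 325.9, 276.3] 4222 273.6 247.7 ((273.3835144042969, 247.50701904296875), (100.38510131835938, 43.33074951171875), 12.938055992126465)
jaw_a 0.62 [306.0, 244.3, 317.0, 266.5] 157 310.1 256.3 ((310.0, 255.99998474121094), (7.263676166534424, 22.768829345703125), 12.094757080078125)
jaw_a 0.52 [229.1, 229.5, 249.7, 249.5] 281 241.7 240.3 ((242.00819396972656, 240.4098358154297), (18.053199768066406, 17.92516326904297), 50.194427490234375)
jaw_a 0.43 [264.8, 235.6, 272.7, 258.8] 149 268.2 246.8 ((268.1922912597656, 246.53846740722656
[... 378 characters left out ...]
4)
sleeve_grip 0.58 [232.2, 231.5, 250.3, 247.0] 274 242.1 239.8 ((242.50001525878906, 240.00001525878906), (17.677669525146484, 17.677669525146484), 45.0)
sleeve_grip 0.54 [364.0, 229.2, 378.2, 257.1] 230 372.1 242.0 ((371.6800231933594, 241.23997497558594), (11.313708305358887, 23.4759464263916), 8.130102157592773)
bin 0.92 [127.7, 238.9, 192.6, 311.3] 4232 161.0 276.0 ((161.5, 276.5), (71.0, 61.0), 90.0)
tape 0.96 [185.0, 137.4, 228.8, 182.2] 863 203.5 161.1 ((204.0, 161.0), (40.0, 40.0), 90.0)
knife 0.74 [295.3, 119.1, 313.2, 185.0] 556 306.5 149.9 ((306.74749755859375, 151.97523498535156), (62.58784103393555, 9.850868225097656), 84.2894058227539)
real	0m6.769s
user	0m2.957s
sys	0m0.270s
```

```bash
cat >> h.py <<'E'
def fix_pts(x,y,a,z=(0,.008)):
    ca,sa=np.cos(a),np.sin(a); P=np.array([[.055,-.088],[.055,.172],[-.055,.172],[-.055,-.088]])@np.array([[ca,sa],[-sa,ca]])+[x,y]
    return np.vstack([np.c_[P,np.full(4,k)] for k in z])
def wrap(a): return (a+np.pi)%(2*np.pi)-np.pi
def go(x,y,z,yaw,o=None,mod=True):
    "yaw: world angle of tool y axis. prints shift mm along tool axes & turn deg (options)"
    o=o or robot.get_obs(); M=R.from_quat(o['tool_rot']).as_matrix()
    d=(np.array([x,y,z])-o['position'])@M*1000
    cur=np.arctan2(M[1,1],M[0,1]); 
    dq1=np.arctan2(y,x)-np.arctan2(o['position'][1],o['position'][0])
    for k in ([0,1] if mod else [0]):
        t=-wrap(yaw+k*np.pi-cur); q6=o['q'][5]+t+dq1
        print('shift',d.round(1),'turn',np.degrees(t).round(1),'q6->',q6.round(2), 'OK' if abs(q6)<2.8 else 'BAD')
E
python3 - <<'E'
from h import *
c=robot.camera('top'); o=robot.get_obs()
M=R.from_quat(o['tool_rot']).as_matrix(); print(M.round(3), np.degrees(np.arctan2(M[1,1],M[0,1])))
g=robot.regions_of(c,'fixture')[0]
p0=unproj(c,[289,251.5],.008)[0]
s=unproj(c,[242,239],.04)[0]
a0=np.arctan2(s[1]-p0[1],s[0]-p0[0])-np.pi/2
print(p0,s,a0)
print(fit(c,g['pixels'],fix_pts,[p0[0],p0[1],a0]))
b=unproj(c,[[161,276],[160,276]],.0)[0];print('bin',b)
# color segmentation of wedges
hsv=cv2.cvtColor(c['image'],cv2.COLOR_RGB2HSV)
m=((hsv[...,0]<40)&(hsv[...,1]>110)&(hsv[...,2]>50)).astype(np.uint8); m[:,:340]=0;m[:180]=0;m[330:]=0; m[:,480:]=0
n,l,st,ce=cv2.connectedComponentsWithStats(m)
for i in range(1,n):
    if st[i,4]>40: print(st[i],ce[i].round(1),unproj(c,ce[i],.013)[0].round(3))
E
```

```text
[[-0.     0.333 -0.943]
 [-0.    -0.943 -0.333]
 [-1.     0.     0.   ]] -70.5313025499065
[0.51330078 0.03512957 0.008     ] [0.5413952  0.15532874 0.04      ] -0.22961021406584514
(array([ 0.51366198,  0.03382434, -0.20340325]), np.float64(49.32298278808594))
bin [0.44017483 0.37087132 0.        ]
[360 191  24  11 170] [373.8 196.7] [ 0.664 -0.185  0.013]
[405 214  13  23 196] [412.4 222.7] [ 0.598 -0.288  0.013]
[365 231  13  23 186] [371.9 243.3] [ 0.54  -0.182  0.013]
[447 246  23  20 204] [458.  254.9] [ 0.516 -0.409  0.013]
[403 251  22  21 202] [413.2 261.3] [ 0.496 -0.291  0.013]
[358 273  15  23 192] [366.3 285.2] [ 0.431 -0.169  0.013]
[398 300  25  17 188] [409.5 308.7] [ 0.372 -0.283  0.013]
```

```bash
python3 - <<'E'
from h import *
go(.46,.087,.2,np.radians(-101.65))
E
```

```text
shift [  47.6 -553.7 -462.6] turn 31.1 q6-> 1.78 OK
shift [  47.6 -553.7 -462.6] turn -148.9 q6-> -1.36 OK
```

Request:
move_arm:
  commands:
    - [-1,48,-554,-463,31]
    - [-1,48,-554,-463,31]
    - [-1,48,-554,-463,31]
    - [-1,48,-554,-463,31]
    - [-1,48,-554,-463,31]
    - [-1,48,-554,-463,31]
    - [-1,48,-554,-463,31]
    - [-1,48,-554,-463,31]

```text
time: 1.37
position: [0.3247, -0.2759, 0.2256]
tool_rot: [0.704, -0.072, -0.703, -0.071]
ft_force: [1.0, -0.9, 0.3]
grip_width: 0.0871
```

```bash
python3 - <<'E'
from h import *
o=robot.get_obs();print(o['position'],o['q'],o['time'])
go(.46,.087,.2,np.radians(-101.65))
E
```

```text
[ 0.32471944 -0.27587041  0.22563719] [-9.67937817e-01  2.96507875e-01  1.93489920e+00  2.66453125e-04
  9.09221188e-01  8.04847864e-01] 1.3667
shift [  25.5 -382.7  -59.6] turn 0.1 q6-> 1.7 OK
shift [  25.5 -382.7  -59.6] turn -179.9 q6-> -1.44 OK
```

Request:
move_arm:
  commands:
    - [-1,25,-382,-60,0]
    - [-1,25,-382,-60,0]
    - [-1,25,-382,-60,0]
    - [-1,25,-382,-60,0]
    - [-1,25,-382,-60,0]
    - [-1,25,-382,-60,0]
    - [-1,25,-382,-60,0]
    - [-1,25,-382,-60,0]

```text
time: 2.03
position: [0.4412, 0.0362, 0.2042]
tool_rot: [0.704, -0.071, -0.703, -0.071]
ft_force: [0.8, 0.0, -0.3]
grip_width: 0.0872
```

Request:
move_arm:
  commands:
    - [-1,0,-36,0,0]
    - [-1,0,-36,0,0]
    - [-1,0,-36,0,0]
    - [-1,0,-36,0,0]

```text
time: 2.37
position: [0.4476, 0.0692, 0.204]
tool_rot: [-0.704, 0.071, 0.704, 0.071]
ft_force: [-0.7, 0.2, -0.0]
grip_width: 0.0871
```

```bash
python3 - <<'E'
from h import *
o=robot.get_obs();print(o['position'],o['q'],o['joint_velocities'].max(),o['time'])
c=robot.camera('wrist'); save(c,'w1.png'); import pickle; pickle.dump((o,c),open('w1.pkl','wb'))
g=robot.regions_of(c,'fixture')
m=c['image'].copy()
p,e=fit(c,g[0]['pixels'],fix_pts,[.5137,.0338,-.2034],o); print(g[0]['p'],p,e)
for k in [(0.008,)]:
    uv=proj(c,fix_pts(*p,z=k),o); cv2.polylines(m,[np.round(uv).astype(int)],True,(255,0,0),1)
cv2.imwrite('pics/w1f.png',m[...,::-1])
for n in ['jaw_a','sleeve_grip']:
    for g in robot.regions_of(c,n): 
        v,u=np.nonzero(g['pixels']); print(n,round(g['p'],2),g['bbox'],len(u),u.mean().round(1),v.mean().round(1), cv2.minAreaRect(np.c_[u,v].astype(np.float32)))
E
```

```text
[0.44761467 0.06923619 0.20395426] [-9.38276500e-02  3.67776371e-01  1.89797521e+00 -6.09483042e-04
  8.76001913e-01  1.67761551e+00] 0.007285685861645909 2.3667
0.91 [ 0.5150924   0.03432325 -0.20310597] 374.85577392578125
jaw_a 0.97 [393.1, 95.1, 424.0, 165.2] 1839 407.3 130.8 ((407.3324890136719, 130.84518432617188), (26.147666931152344, 73.45570373535156), 4.085616588592529)
jaw_a 0.87 [262.8, 93.8, 287.1, 167.7] 1605 271.7 130.5 ((271.8177795410156, 130.48143005371094), (71.43610382080078, 23.06222915649414), 88.69805145263672)
jaw_a 0.42 [549.4, 133.1, 613.0, 215.8] 3385 584.8 175.0 ((582.0186157226562, 172.8968048095703), (52.497535705566406, 76.2940444946289), 10.222168922424316)
sleeve_grip 0.79 [135.2, 93.9, 219.2, 163.0] 3700 181.9 130.8 ((179.71585083007812, 128.35330200195312), (80.8631591796875, 61.841644287109375), 22.10944938659668)
sleeve_grip 0.36 [564.9, 1.5, 629.8, 80.1] 3952 600.3 40.5 ((597.531005859375, 38.14060974121094), (57.356239318847656, 81.40498352050781), 4.927109718322754)
```

View pics/w1f.png

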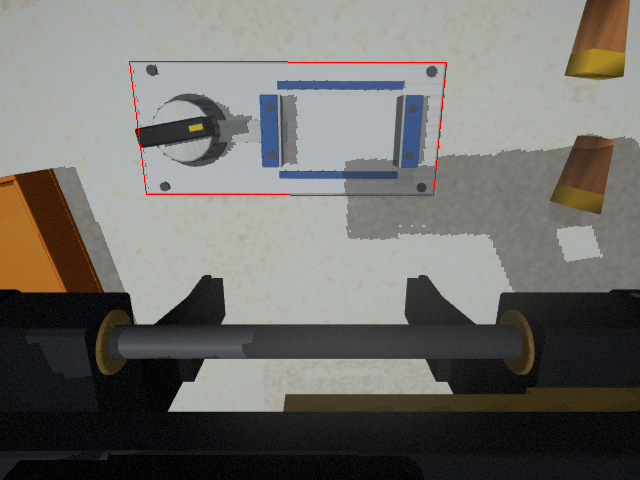

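```bash
cat >> h.py <<'E'
def bar_pts(x,y,a,z=(.050,.062)):
    ca,sa=np.cos(a),np.sin(a); P=np.array([[26,7],[26,-7],[-26,-7],[-26,7]])/1000.@np.array([[ca,sa],[-sa,ca]])+[x,y]
    return np.vstack([np.c_[P,np.full(4,k)] for k in z])
E
python3 - <<'E'
from h import *
import pickle
o,c=pickle.load(open('w1.pkl','rb'))
im=c['image']; V=im.max(-1)
m=(V<60); m[:90]=0;m[170:]=0;m[:,:125]=0;m[:,235:]=0
n,l,st,ce=cv2.connectedComponentsWithStats(m.astype(np.uint8)); print(st,ce)
i=1+np.argmax(st[1:,4]); mm=cv2.morphologyEx((l==i).astype(np.uint8),cv2.MORPH_CLOSE,np.ones((11,11)))
p,e=fit(c,mm,bar_pts,[.5403,.1567,-.203-1.43],o); print(p,e, 'sleeve',-(p[2]+.2031))
q=im.copy(); q[mm>0]=q[mm>0]//2+np.array([0,100,0],np.uint8)
for z in [.062,.038]: cv2.polylines(q,[np.round(proj(c,bar_pts(*p,z=(z,)),o)).astype(int)],True,(255,0,0),1)
cv2.imwrite('pics/bar.png',cv2.resize(q[60:200,100:460],None,fx=2.2,fy=2.2)[...,::-1])
go(.5403,.1567,.2,p[2]+np.pi/2)
E
```

```text
[[     0      0    640    480 305354]
 [   186     99     26     12     89]
 [   204     99      1      1      1]
 [   212    102      3      4      4]
 [   216    105     10     15     26]
 [   213    108      2      2      2]
 [   214    111      1      2      2]
 [   211    113      1      1      1]
 [   135    112     85     35   1513]
 [   216    120      1      1      1]
 [   201    143     26     18    200]
 [   192    160      6      2      6]
 [   183    162      1      1      1]] [[320.33033135 240.15057933]
 [202.14606742 104.34831461]
 [204.          99.        ]
 [213.         103.5       ]
 [219.88461538 112.03846154]
 [213.5        108.5       ]
 [214.         111.5       ]
 [211.         113.        ]
 [175.77131527 131.36153338]
 [216.         120.        ]
 [214.57       150.99      ]
 [194.5        160.66666667]
 [183.         162.        ]]
[ 0.53978634  0.15135399 -1.62158484] 111.73017120361328 sleeve 1.4184848409777342
shift [   4.  -105.6  -72.7] turn -98.8 q6-> 0.09 OK
shift [   4.  -105.6  -72.7] turn 81.2 q6-> 3.23 BAD
```

View pics/bar.png

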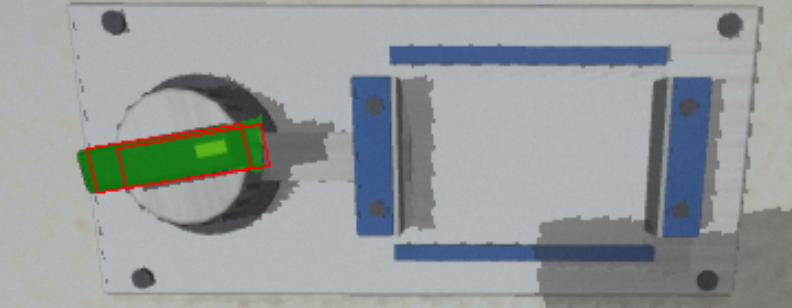

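```bash
python3 - <<'E'
from h import *
import pickle
o,c=pickle.load(open('w1.pkl','rb'))
im=c['image']; V=im.max(-1)
m=(V<60); m[:90]=0;m[170:]=0;m[:,:125]=0;m[:,235:]=0
n,l,st,ce=cv2.connectedComponentsWithStats(m.astype(np.uint8))
i=1+np.argmax(st[1:,4]); mm=cv2.morphologyEx((l==i).astype(np.uint8),cv2.MORPH_CLOSE,np.ones((11,11)))
p,e=fit(c,mm,lambda *a:bar_pts(*a,z=(.038,.062)),[.5403,.1567,-.203-1.43],o); print(p,e, 'sleeve',-(p[2]+.2031))
go(.5403,.1567,.13,p[2]+np.pi/2)
E
```

```text
[ 0.53998956  0.15329179 -1.61567136] 60.95664978027344 sleeve 1.412571361161637
shift [  74.  -105.6  -72.7] turn -99.1 q6-> 0.08 OK
shift [  74.  -105.6  -72.7] turn 80.9 q6-> 3.22 BAD
```

```bash
python3 - <<'E'
from h import *
import pickle
o,c=pickle.load(open('w1.pkl','rb'))
def f(P,p=(.5151,.0343,-.2031)):
    d=P[:,:2]-p[:2]; ca,sa=np.cos(p[2]),np.sin(p[2]); return (np.c_[d[:,0]*ca+d[:,1]*sa,-d[:,0]*sa+d[:,1]*ca]*1000).round(1)
print('jaws',f(unproj(c,[[260,131],[277.7,131],[402.3,131],[422.7,131]],.033,o)).tolist())
sx,sy=100,60
print('jaw x', f(unproj(c,[[269,95],[269,167],[412,95],[412,167]],.033,o)).tolist())
lips=np.array([[390,65],[668,65],[395,245],[653,245]])/2.2+[sx,sy]
print('lips',f(unproj(c,lips,.012,o)).tolist())
E
```

```text
jaws [[0.5, 63.2], [0.5, 49.0], [0.8, -50.5], [0.8, -66.7]]
jaw x [[27.5, 55.1], [-27.9, 56.9], [27.7, -56.1], [-27.7, -60.4]]
lips [[33.2, 50.5], [33.4, -54.0], [-34.0, 50.3], [-33.8, -52.8]]
```

Request:
move_arm:
  commands:
    - [-1,74,-103,-73,-99]
    - [-1,74,-103,-73,-99]
    - [-1,74,-103,-73,-99]
    - [-1,74,-103,-73,-99]
    - [-1,74,-103,-73,-99]
    - [-1,74,-103,-73,-99]
    - [-1,74,-103,-73,-99]
    - [-1,74,-103,-73,-99]

```text
time: 3.23
position: [0.5401, 0.1544, 0.1296]
tool_rot: [-0.651, -0.276, 0.651, -0.276]
ft_force: [0.0, 0.2, -0.1]
grip_width: 0.0869
```

```bash
python3 - <<'E'
from h import *
go(.5402,.1552,.066,-1.6157+np.pi/2)
E
```

```text
shift [63.6 -0.5 -0.7] turn -41.4 q6-> 0.13 OK
shift [63.6 -0.5 -0.7] turn 138.6 q6-> 3.27 BAD
```

Request:
move_arm:
  commands:
    - [-1,0,0,-1,-41.4]
    - [-1,0,0,-1,-41.4]
    - [-1,0,0,-1,-41.4]
    - [-1,0,0,-1,-41.4]
    - [-1,0,0,-1,-41.4]
    - [-1,0,0,-1,-41.4]
    - [-1,40,0,-1,-41.4]
    - [-1,63,0,-1,-41.4]

```text
time: 3.9
position: [0.5414, 0.1548, 0.0664]
tool_rot: [0.513, 0.486, -0.512, 0.487]
ft_force: [0.7, -0.7, -0.6]
grip_width: 0.0867
```

```bash
python3 - <<'E'
from h import *
o=robot.get_obs();print(o['position'],o['ft_force'])
c=robot.camera('wrist'); save(c,'w2.png')
go(.5402,.1552,.066,-1.6157+np.pi/2)
E
```

```text
[0.54141712 0.15484023 0.06635449] [ 0.73229    -0.70992613 -0.59999857]
shift [-3.9  2.  -0.9] turn -0.4 q6-> 0.13 OK
shift [-3.9  2.  -0.9] turn 179.6 q6-> 3.27 BAD
```

View pics/w2.png

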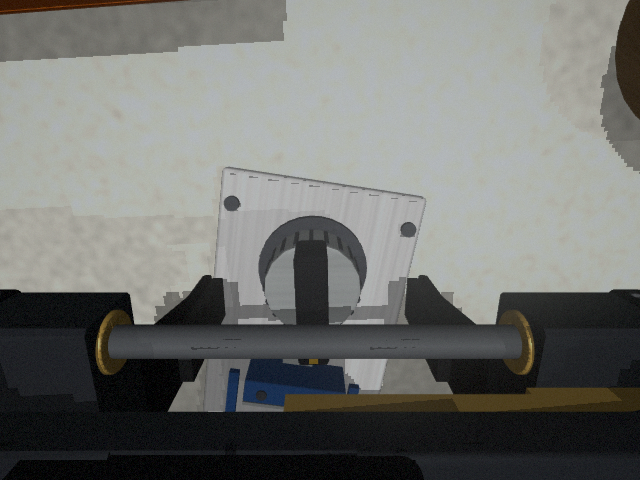

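```bash
python3 - <<'E'
from h import *
for i in range(3):
    o=robot.get_obs();print(o['time'],o['position'],o['ft_force']); c=robot.camera('wrist')
go(.5402,.1552,.066,-1.6157+np.pi/2)
E
```

```text
3.95 [0.53807991 0.15443696 0.06207136] [-0.91494606 -0.53635432 -1.92691193]
4.0 [0.53804363 0.15466037 0.06380485] [-0.89387426 -0.03594133  0.24200743]
4.05 [0.53943185 0.15503663 0.06554405] [ 0.03483866  1.61486648 -0.06681196]
shift [ 0.9 -0.5  0.2] turn -0.4 q6-> 0.13 OK
shift [ 0.9 -0.5  0.2] turn 179.6 q6-> 3.27 BAD
```

Request:
move_arm:
  commands:
    - [1,-1,0,0,0]
    - [1,-1,0,0,0]
    - [1,-1,0,0,0]
    - [1,-1,0,0,0]
    - [1,-1,0,0,0]
    - [1,-1,0,0,0]
    - [1,-1,0,0,0]
    - [1,-1,0,0,0]
  newtons: 40

```text
time: 4.77
position: [0.5406, 0.1565, 0.068]
tool_rot: [0.512, 0.488, -0.512, 0.488]
ft_force: [-0.4, 0.5, -0.3]
grip_width: 0.0419
```

Request:
move_arm:
  commands:
    - [1,0,0,0,-7]
    - [1,0,0,0,-14]
    - [1,0,0,0,-21]
    - [1,0,0,0,-28]
    - [1,0,0,0,-35]
    - [1,0,0,0,-42]
    - [1,0,0,0,-49]
    - [1,0,0,0,-55]

```text
time: 5.43
position: [0.5405, 0.1567, 0.0679]
tool_rot: [0.228, 0.67, -0.227, 0.669]
ft_force: [0.0, 0.3, 0.4]
grip_width: 0.0138
```

```bash
python3 - <<'E'
from h import *
o=robot.get_obs();print(o['time'],o['position'],o['ft_force'],o['moment'],o['grip_width'],o['q'][5])
M=R.from_quat(o['tool_rot']).as_matrix();print(np.degrees(np.arctan2(M[1,1],M[0,1])))
E
```

```text
5.4333 [0.54052032 0.15669435 0.06792117] [0.03287692 0.31787166 0.4108199 ] [ 0.15684289 -0.08509881 -0.09798805] 0.013796367053358929 -0.8327329430396833
52.45827193824801
```

Request:
move_arm:
  commands:
    - [1,0,0,0,-5]
    - [1,0,0,0,-10]
    - [1,0,0,0,-15]
    - [1,0,0,0,-19]
    - [1,0,0,0,-23]
    - [1,0,0,0,-26]
    - [1,0,0,0,-28]
    - [1,0,0,0,-28]

```text
time: 6.1
position: [0.5406, 0.1568, 0.0679]
tool_rot: [0.061, 0.705, -0.061, 0.704]
ft_force: [-1.4, 0.9, 1.0]
grip_width: 0.0139
```

```bash
cat >> h.py <<'E'
def st():
    o=robot.get_obs();M=R.from_quat(o['tool_rot']).as_matrix()
    print('t',o['time'].round(2),'pos',o['position'].round(4),'F',o['ft_force'].round(1),'Mo',o['moment'].round(3),'w',o['grip_width'].round(4),'q6',o['q'][5].round(2),'yaw',np.degrees(np.arctan2(M[1,1],M[0,1])).round(2),'down',M[:,0].round(3)); return o
E
python3 -c "
from h import *
st()"
```

```text
Traceback (most recent call last):
  File "h.py", line 79, in st
    print('t',o['time'].round(2),'pos',o['position'].round(4),'F',o['ft_force'].round(1),'Mo',o['moment'].round(3),'w',o['grip_width'].round(4),'q6',o['q'][5].round(2),'yaw',np.degrees(np.arctan2(M[1,1],M[0,1])).round(2),'down',M[:,0].round(3)); return o
              ^^^^^^^^^^^^^^^
AttributeError: 'float' object has no attribute 'round'
```

```bash
sed -i "s/o\['time'\].round(2)/round(float(o['time']),2)/; s/o\['grip_width'\].round(4)/round(float(o['grip_width']),4)/" h.py
python3 -c "
from h import *
st()"
```

```text
t 6.1 pos [0.5406 0.1568 0.0679] F [-1.4  0.9  1. ] Mo [ 0.275 -0.065 -0.066] w 0.0139 q6 -1.32 yaw 80.15 down [-0.     0.001 -1.   ]
```

Request:
move_arm:
  commands:
    - [1,0,0,0,-3]
    - [1,0,0,0,-5]
    - [1,0,0,0,-5]
    - [1,0,0,0,-5]

```text
time: 6.43
position: [0.5406, 0.1567, 0.0679]
tool_rot: [0.032, 0.707, -0.031, 0.706]
ft_force: [-0.5, 1.4, 1.0]
grip_width: 0.0147
```

```bash
python3 -c "
from h import *
st()"
```

```text
t 6.43 pos [0.5406 0.1567 0.0679] F [-0.5  1.4  1. ] Mo [ 0.339 -0.046 -0.928] w 0.0147 q6 -1.4 yaw 84.89 down [-0.     0.001 -1.   ]
```

Request:
move_arm:
  commands:
    - [-1,0,0,0,0]
    - [-1,0,0,0,0]
    - [-1,0,0,0,0]
    - [-1,0,0,0,0]
    - [-1,-30,0,0,0]
    - [-1,-70,0,0,0]
    - [-1,-110,0,0,0]
    - [-1,-132,0,0,0]

```text
time: 7.1
position: [0.5422, 0.1565, 0.2038]
tool_rot: [0.03, 0.705, -0.029, 0.708]
ft_force: [1.7, 0.5, -0.2]
grip_width: 0.06
```

```bash
python3 - <<'E'
from h import *
st()
go(.52,-.34,.32,0)
go(.46,.087,.2,np.radians(-101.65))
E
```

```text
t 7.1 pos [0.5422 0.1565 0.2038] F [ 1.7  0.5 -0.2] Mo [ 0.054 -0.176 -0.009] w 0.06 q6 -1.4 yaw 85.22 down [ 0.005 -0.    -1.   ]
shift [-116.2 -496.6   19.9] turn 85.2 q6-> -0.78 OK
shift [-116.2 -496.6   19.9] turn -94.8 q6-> -3.92 BAD
shift [  3.4 -76.1 -76.1] turn -173.1 q6-> -4.52 BAD
shift [  3.4 -76.1 -76.1] turn 6.9 q6-> -1.38 OK
```

Request:
move_arm:
  commands:
    - [-1,-116,-497,20,85]
    - [-1,-116,-497,20,85]
    - [-1,-116,-497,20,85]
    - [-1,-116,-497,20,85]
    - [-1,-116,-497,20,85]
    - [-1,-116,-497,20,85]
    - [-1,-116,-497,20,85]
    - [-1,-116,-497,20,85]

```text
time: 7.77
position: [0.5254, -0.1698, 0.2762]
tool_rot: [0.366, 0.605, -0.367, 0.605]
ft_force: [1.4, 0.1, -0.3]
grip_width: 0.0867
```

```bash
python3 - <<'E'
from h import *
st()
go(.52,-.34,.32,0)
E
```

```text
t 7.77 pos [ 0.5254 -0.1698  0.2762] F [ 1.4  0.1 -0.3] Mo [ 0.07  -0.21   0.034] w 0.0867 q6 -1.0 yaw 27.55 down [-0.001 -0.    -1.   ]
shift [-43.8 -83.6 148.4] turn 27.5 q6-> -0.78 OK
shift [-43.8 -83.6 148.4] turn -152.5 q6-> -3.92 BAD
```

Request:
move_arm:
  commands:
    - [-1,-44,-83,148,27]
    - [-1,-44,-83,148,27]
    - [-1,-44,-83,148,27]
    - [-1,-44,-83,148,27]
    - [-1,-44,-83,148,27]
    - [-1,-44,-83,148,27]
    - [-1,-44,-83,148,27]

```text
time: 8.35
position: [0.5214, -0.3371, 0.319]
tool_rot: [0.496, 0.504, -0.496, 0.503]
ft_force: [0.7, -0.6, 0.4]
grip_width: 0.0871
```

```bash
python3 - <<'E'
from h import *
import pickle
o=st(); c=robot.camera('wrist'); save(c,'w3.png'); pickle.dump((o,c),open('w3.pkl','wb'))
W=wedges(c,o=o); pickle.dump(W,open('W.pkl','wb'))
m=c['image'].copy()
for i,d in enumerate(W):
    print(i,{k:np.round(v,3).tolist() for k,v in d.items()})
    if 'pose' in d:
        uv=proj(c,wedge_pts(*d['pose']),o); cv2.polylines(m,[np.round(uv[4:]).astype(int)],True,(0,0,255),1); cv2.polylines(m,[np.round(uv[:4]).astype(int)],True,(0,255,255),1)
    cv2.putText(m,str(i),tuple(int(v) for v in d['ctr']),0,.5,(255,255,255),1)
cv2.imwrite('pics/w3f.png',m[...,::-1])
c=robot.camera('top'); cv2.imwrite('pics/top1.png',cv2.resize(c['image'][200:300,210:340],None,fx=6,fy=6)[...,::-1])
E
```

```text
t 8.35 pos [ 0.5214 -0.3371  0.319 ] F [ 0.7 -0.6  0.4] Mo [-0.04  -0.082 -0.04 ] w 0.0871 q6 -0.77 yaw 0.86 down [-0.001  0.002 -1.   ]
0 {'p': 0.87, 'ctr': [380.937, 152.072], 'hue': 13.0, 'n': 1141, 'xy': [0.598, -0.289], 'pose': [0.593, -0.291, 0.024], 'err': 46.664}
```

View pics/w3f.png

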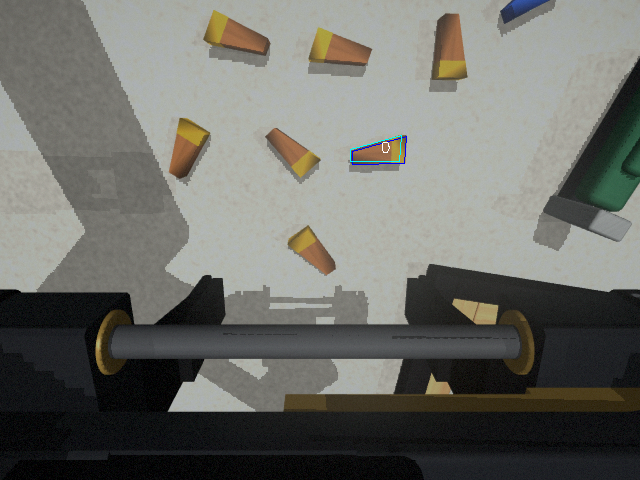

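View pics/top1.png

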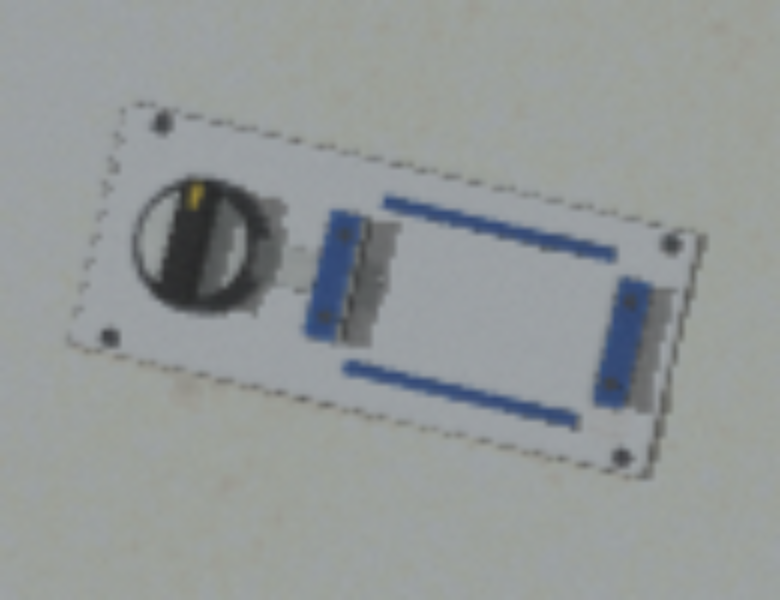

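```bash
cat >> h.py <<'E'
def cwedges(c,o=None,z0=0,box=(0,0,640,300),minn=300,maxn=4000):
    im=cv2.GaussianBlur(c['image'],(3,3),0); hsv=cv2.cvtColor(im,cv2.COLOR_RGB2HSV)
    m=(hsv[...,0]<40)&(hsv[...,1]>85)&(hsv[...,2]>35)
    b=np.zeros_like(m); b[box[1]:box[3],box[0]:box[2]]=1; m&=b
    n,l,stt,ce=cv2.connectedComponentsWithStats(cv2.morphologyEx(m.astype(np.uint8),cv2.MORPH_OPEN,np.ones((3,3))))
    out=[]
    for i in range(1,n):
        if not minn<stt[i,4]<maxn: continue
        px=l==i
        yel=px&(hsv[...,0]>=18); 
        X=unproj(c,ce[i],z0+.013,o)[0]; vy,uy=np.nonzero(yel)
        if len(uy)<10: print('no yellow',ce[i]); continue
        Y=unproj(c,np.array([uy.mean(),vy.mean()]),z0+.013,o)[0]; a=np.arctan2(Y[1]-X[1],Y[0]-X[0])
        best=min((fit(c,px,lambda x,y,t: wedge_pts(x,y,t,z0),[X[0],X[1],a+k],o) for k in (0,.3,-.3)),key=lambda r:r[1])
        out.append(dict(ctr=ce[i],n=stt[i,4],pose=best[0],err=best[1],px=px))
    return out
def draw(c,W,o,fn,z0=0,crop=None,s=1):
    m=c['image'].copy()
    for i,d in enumerate(W):
        print(i,d['ctr'].round(0),d['n'],'pose',d['pose'].round(4),'deg',np.degrees(d['pose'][2]).round(1),'err',round(d['err'],1))
        uv=proj(c,wedge_pts(*d['pose'],z0),o)
        for q,col in((uv[4:],(0,0,255)),(uv[:4],(0,255,255))): cv2.polylines(m,[np.round(q*16).astype(int)],True,col,1,cv2.LINE_AA,4)
        cv2.putText(m,str(i),tuple(int(v) for v in d['ctr']),0,.5,(255,255,255),1)
    if crop: m=cv2.resize(m[crop[1]:crop[3],crop[0]:crop[2]],None,fx=s,fy=s)
    cv2.imwrite('pics/'+fn,m[...,::-1])
E
python3 - <<'E'
from h import *
import pickle
o,c=pickle.load(open('w3.pkl','rb'))
W=cwedges(c,o); draw(c,W,o,'w3g.png',crop=(150,0,520,290),s=2.1); pickle.dump(W,open('W.pkl','wb'))
E
```

```text
0 [233.  34.] 1517 pose [ 0.4369 -0.1694  2.7204] deg 155.9 err 101.5
1 [450.  51.] 1540 pose [ 0.6638 -0.179  -1.6284] deg -93.3 err 241.2
2 [337.  49.] 1423 pose [ 0.5466 -0.1815  2.8289] deg 162.1 err 102.2
3 [186. 146.] 1396 pose [ 0.3716 -0.2901  1.0045] deg 57.6 err 35.0
4 [293. 152.] 1081 pose [ 0.492  -0.289  -0.8662] deg -49.6 err 47.3
5 [382. 152.] 1102 pose [ 0.5936 -0.2905  0.0334] deg 1.9 err 74.5
6 [311. 250.] 1049 pose [ 0.5218 -0.4123  2.1853] deg 125.2 err 40.5
```

View pics/w3g.png

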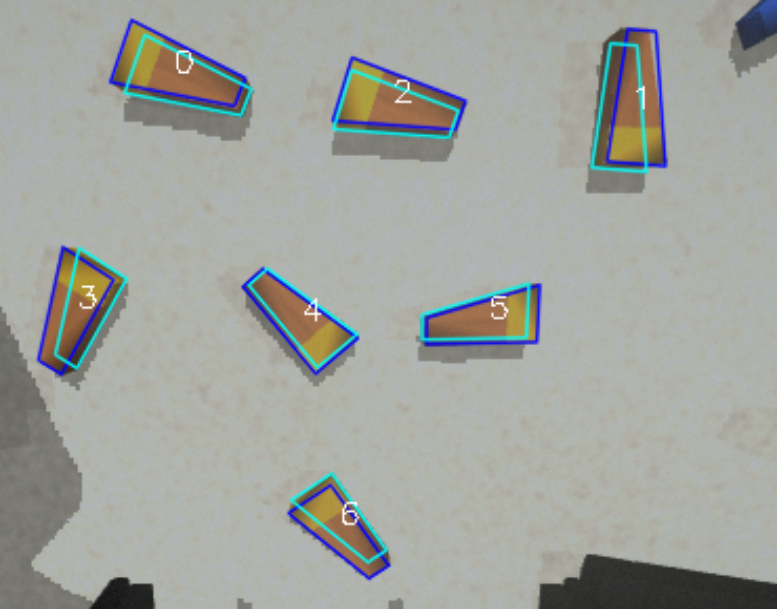

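```bash
python3 - <<'E'
from h import *
go(.492,-.289,.10,-.8662)
E
```

```text
shift [219.  -28.7 -46.3] turn 50.6 q6-> 0.15 OK
shift [219.  -28.7 -46.3] turn -129.4 q6-> -2.99 BAD
```

Request:
move_arm:
  commands:
    - [-1,219,-29,-46,50.6]
    - [-1,219,-29,-46,50.6]
    - [-1,219,-29,-46,50.6]
    - [-1,219,-29,-46,50.6]
    - [-1,219,-29,-46,50.6]
    - [-1,219,-29,-46,50.6]
    - [-1,219,-29,-46,50.6]
    - [-1,219,-29,-46,50.6]

```text
time: 9.17
position: [0.4915, -0.2889, 0.0988]
tool_rot: [-0.663, -0.245, 0.665, -0.242]
ft_force: [0.4, -0.4, 1.0]
grip_width: 0.0871
```

```bash
python3 - <<'E'
from h import *
o=st(); c=robot.camera('wrist'); save(c,'w4.png')
go(.492,-.289,.032,-.8662)
E
```

```text
t 9.17 pos [ 0.4915 -0.2889  0.0988] F [ 0.4 -0.4  1. ] Mo [-0.081 -0.086  0.031] w 0.0871 q6 0.14 yaw -49.7 down [-0.004  0.003 -1.   ]
shift [68.1 -1.  -0.4] turn 0.1 q6-> 0.14 OK
shift [68.1 -1.  -0.4] turn -179.9 q6-> -3.0 BAD
```

View pics/w4.png

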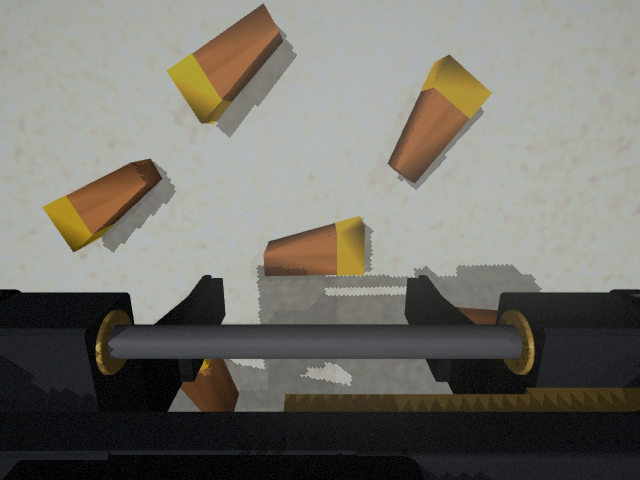

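Request:
move_arm:
  commands:
    - [-1,30,-1,0,0]
    - [-1,48,-1,0,0]
    - [-1,58,-1,0,0]
    - [-1,64,-1,0,0]
    - [-1,67,-1,0,0]
    - [1,67,-1,0,0]
    - [1,67,-1,0,0]
    - [1,67,-1,0,0]
  newtons: 25

```text
time: 9.88
position: [0.4924, -0.2916, 0.0346]
tool_rot: [0.664, 0.243, -0.664, 0.244]
ft_force: [-0.1, -0.1, -0.1]
grip_width: 0.0744
```

Request:
move_arm:
  commands:
    - [1,0,0,0,0]
    - [1,0,0,0,0]
    - [1,0,0,0,0]
    - [1,-8,0,0,0]
    - [1,-30,0,0,0]
    - [1,-60,0,0,0]
    - [1,-80,0,0,0]
    - [1,-80,0,0,0]

```text
time: 10.55
position: [0.494, -0.293, 0.1182]
tool_rot: [0.665, 0.241, -0.662, 0.246]
ft_force: [-0.1, -0.3, 0.6]
grip_width: 0.0597
```

```bash
cat >> h.py <<'E'
F=(.5147,.0328,-.2031)
def fw(x,y,f=None):
    f=f or F; ca,sa=np.cos(f[2]),np.sin(f[2]); return f[0]+ca*x/1000-sa*y/1000, f[1]+sa*x/1000+ca*y/1000
def gof(x,y,z): go(*fw(x,y),z,F[2])
E
python3 - <<'E'
from h import *
o=st(); c=robot.camera('wrist'); save(c,'w5.png')
gof(0,-41.25,.11)
E
```

```text
t 10.55 pos [ 0.494  -0.293   0.1182] F [-0.1 -0.3  0.6] Mo [-0.058 -0.114 -0.01 ] w 0.0597 q6 0.14 yaw -49.72 down [ 0.007 -0.006 -1.   ]
shift [   5.2 -208.7 -194.2] turn -38.1 q6-> -0.01 OK
shift [   5.2 -208.7 -194.2] turn 141.9 q6-> 3.13 BAD
```

View pics/w5.png

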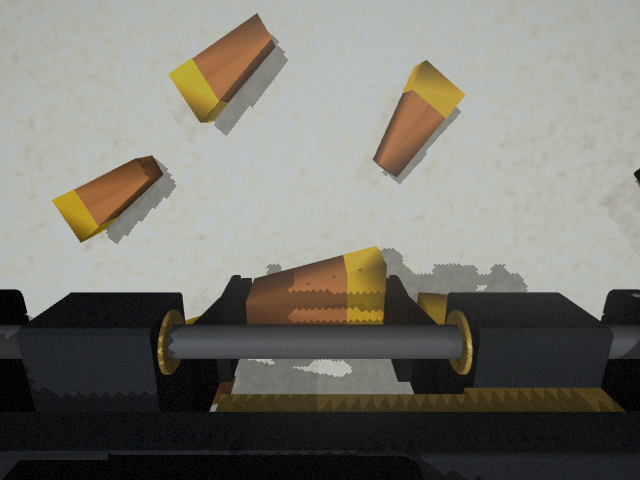

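```bash
python3 - <<'E'
from h import *
c=robot.camera('wrist')
T=np.linalg.inv(np.array(c['tool_from_camera']))
for e in (-3,0,3):
    P=np.array([[6,30,-20+e,1000],[6,-30,-4+e,1000],[32,30,-20+e,1000],[32,-30,-4+e,1000]])/1000
    q=(T@P.T)[:3]; print(e,(np.c_[c['fx']*q[0]/q[2]+c['cx'],c['fy']*q[1]/q[2]+c['cy']]).round(1).tolist())
E
```

```text
-3 [[385.5, 263.8], [242.1, 299.2], [375.5, 244.2], [252.0, 275.3]]
0 [[385.1, 270.6], [242.5, 305.5], [375.3, 250.2], [252.3, 280.9]]
3 [[384.7, 277.3], [242.9, 311.9], [375.0, 256.0], [252.5, 286.5]]
```

Request:
move_arm:
  commands:
    - [1,5,-209,-194,-38]
    - [1,5,-209,-194,-38]
    - [1,5,-209,-194,-38]
    - [1,5,-209,-194,-38]
    - [1,5,-209,-194,-38]
    - [1,5,-209,-194,-38]
    - [1,5,-209,-194,-38]
    - [1,5,-209,-194,-38]

```text
time: 11.32
position: [0.5019, -0.0001, 0.1072]
tool_rot: [-0.546, -0.45, 0.548, -0.446]
ft_force: [-0.6, -0.6, -0.1]
grip_width: 0.0596
```

```bash
python3 - <<'E'
from h import *
o=st(); 
gof(0,-41.25,.10)
E
```

```text
t 11.32 pos [ 5.019e-01 -1.000e-04  1.072e-01] F [-0.6 -0.6 -0.1] Mo [ 0.001 -0.048 -0.008] w 0.0596 q6 -0.03 yaw -11.37 down [-0.006  0.003 -1.   ]
shift [7.1 6.  6.4] turn 0.3 q6-> -0.04 OK
shift [7.1 6.  6.4] turn -179.7 q6-> -3.18 BAD
```

```bash
python3 - <<'E'
from h import *
o=st(); 
gof(0,-43,.041)
E
```

```text
t 11.32 pos [ 5.019e-01 -1.000e-04  1.072e-01] F [-0.6 -0.6 -0.1] Mo [ 0.001 -0.048 -0.008] w 0.0596 q6 -0.03 yaw -11.37 down [-0.006  0.003 -1.   ]
shift [66.1  6.3  8.3] turn 0.3 q6-> -0.04 OK
shift [66.1  6.3  8.3] turn -179.7 q6-> -3.18 BAD
```

Request:
move_arm:
  commands:
    - [1,10,4,6,0]
    - [1,25,6,8,0]
    - [1,35,6,8,0]
    - [1,35,6,8,0]
    - [1,35,6,8,0]

```text
time: 11.73
position: [0.5081, -0.0166, 0.0723]
tool_rot: [-0.548, -0.447, 0.55, -0.445]
ft_force: [-1.8, 0.1, 0.1]
grip_width: 0.0597
```

```bash
python3 - <<'E'
from h import *
o=st(); 
gof(0,-43,.041)
E
```

```text
t 11.73 pos [ 0.5081 -0.0166  0.0723] F [-1.8  0.1  0.1] Mo [-0.005 -0.048 -0.009] w 0.0597 q6 -0.05 yaw -11.86 down [-0.003  0.001 -1.   ]
shift [31.3 -3.4 -6.7] turn -0.2 q6-> -0.04 OK
shift [31.3 -3.4 -6.7] turn 179.8 q6-> 3.11 BAD
```

Request:
move_arm:
  commands:
    - [1,0,-3,-6.5,0]
    - [1,0,-3,-6.5,0]
    - [1,0,-3,-6.5,0]
    - [1,0,-3,-6.5,0]

```text
time: 12.07
position: [0.5076, -0.0084, 0.0742]
tool_rot: [0.549, 0.446, -0.548, 0.447]
ft_force: [-0.4, -0.3, -0.2]
grip_width: 0.0596
```

```bash
python3 - <<'E'
from h import *
o=st(); 
gof(0,-43,.041)
E
```

```text
t 12.07 pos [ 0.5076 -0.0084  0.0742] F [-0.4 -0.3 -0.2] Mo [-0.031 -0.082 -0.021] w 0.0596 q6 -0.03 yaw -11.71 down [ 0.001 -0.    -1.   ]
shift [33.2 -1.4  1.2] turn -0.1 q6-> -0.04 OK
shift [33.2 -1.4  1.2] turn 179.9 q6-> 3.11 BAD
```

Descend slowly and release.

Request:
move_arm:
  commands:
    - [1,10,-1.4,1,0]
    - [1,20,-1.4,1,0]
    - [1,27,-1.4,1,0]
    - [1,31,-1.4,1,0]
    - [1,33,-1.4,1,0]
    - [1,33.5,-1.4,1,0]
    - [1,33.5,-1.4,1,0]

```text
time: 12.65
position: [0.5053, -0.009, 0.0414]
tool_rot: [-0.548, -0.447, 0.548, -0.446]
ft_force: [-3.4, 0.4, 13.3]
grip_width: 0.0599
```

```bash
python3 - <<'E'
from h import *
o=st(); 
gof(0,-43,.041)
E
```

```text
t 12.65 pos [ 0.5053 -0.009   0.0414] F [-3.4  0.4 13.3] Mo [0.073 0.473 0.1  ] w 0.0599 q6 -0.03 yaw -11.68 down [-0.001 -0.    -1.   ]
shift [0.4 0.8 0.2] turn -0.0 q6-> -0.04 OK
shift [0.4 0.8 0.2] turn 180.0 q6-> 3.11 BAD
```

Request:
move_arm:
  commands:
    - [-1,-0.5,0,0,0]
    - [-1,-0.5,0,0,0]
    - [-1,-0.5,0,0,0]
    - [-1,-2,0,0,0]
    - [-1,-20,0,0,0]
    - [-1,-50,0,0,0]
    - [-1,-90,0,40,0]
    - [-1,-110,0,70,0]

```text
time: 13.32
position: [0.493, -0.0696, 0.1458]
tool_rot: [0.548, 0.448, -0.547, 0.447]
ft_force: [0.9, -0.9, -1.1]
grip_width: 0.0868
```

Request:
move_arm:
  commands:
    - [-1,0,0,0,0]
    - [-1,0,0,0,0]

```text
time: 13.48
position: [0.4939, -0.0722, 0.1459]
tool_rot: [0.55, 0.444, -0.549, 0.447]
ft_force: [-0.0, -0.1, 0.2]
grip_width: 0.087
```

```bash
cat >> h.py <<'E'
def inF(pose):
    d=np.array(pose[:2])-F[:2]; ca,sa=np.cos(F[2]),np.sin(F[2]); return np.array([(d[0]*ca+d[1]*sa)*1000,(-d[0]*sa+d[1]*ca)*1000,np.degrees(wrap(pose[2]-F[2]))]).round(1)
def bay(fn,box=(0,0,640,275)):
    o=st(); c=robot.camera('wrist'); save(c,fn)
    W=cwedges(c,o,z0=.008,box=box,minn=700,maxn=9000)
    for d in W: print(d['ctr'].round(),'bay frame',inF(d['pose']),round(d['err'],1))
    return o,c,W
E
python3 - <<'E'
from h import *
o,c,W=bay('b1.png')
draw(c,W,o,'b1f.png',z0=.008)
E
```

```text
t 13.48 pos [ 0.4939 -0.0722  0.1459] F [-0.  -0.1  0.2] Mo [-0.047 -0.087  0.001] w 0.087 q6 -0.16 yaw -11.92 down [ 0.004 -0.001 -1.   ]
no yellow [624.996633    78.60016835]
[318. 141.] bay frame [ -0.3 -41.9   0.4] 84.7
0 [318. 141.] 3153 pose [ 0.5059 -0.0081 -0.1965] deg -11.3 err 84.7
```

View pics/b1f.png

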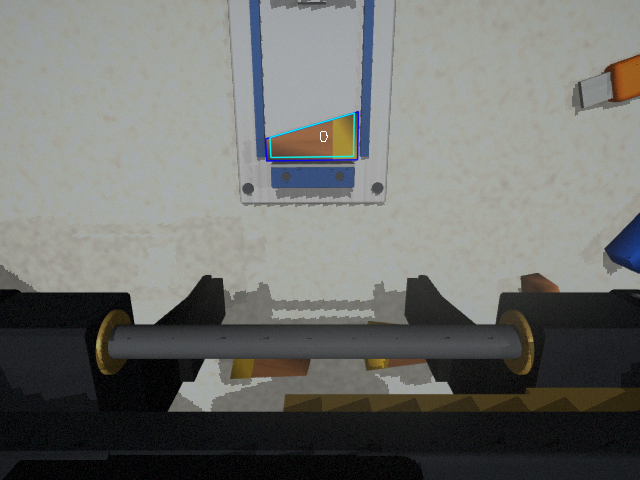

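```bash
python3 - <<'E'
from h import *
go(.5466,-.21,.13,2.8289+np.pi)
E
```

```text
shift [ 14.8  81.2 125.2] turn 6.1 q6-> -0.28 OK
shift [ 14.8  81.2 125.2] turn -173.9 q6-> -3.42 BAD
```

Request:
move_arm:
  commands:
    - [-1,15,81,125,6]
    - [-1,15,81,125,6]
    - [-1,15,81,125,6]
    - [-1,15,81,125,6]
    - [-1,15,81,125,6]
    - [-1,15,81,125,6]
    - [-1,15,81,125,6]
    - [-1,15,81,125,6]

```text
time: 14.2
position: [0.5457, -0.2069, 0.1286]
tool_rot: [-0.57, -0.419, 0.571, -0.416]
ft_force: [0.1, 0.7, -0.0]
grip_width: 0.0869
```

```bash
cat >> h.py <<'E'
def look(fn,near,flip,z=.032,box=(0,0,640,275)):
    o=st(); c=robot.camera('wrist')
    W=cwedges(c,o,box=box,minn=700,maxn=9000); draw(c,W,o,fn)
    d=min(W,key=lambda d:np.hypot(*(d['pose'][:2]-near))); p=d['pose']
    print('target',p.round(4)); go(p[0],p[1],z,p[2]+flip*np.pi,mod=False)
E
python3 - <<'E'
from h import *
look('l2.png',(.5466,-.1815),1)
E
```

```text
t 14.2 pos [ 0.5457 -0.2069  0.1286] F [ 0.1  0.7 -0. ] Mo [ 0.011 -0.027  0.019] w 0.0869 q6 -0.25 yaw -17.63 down [-0.003  0.002 -1.   ]
0 [475. 155.] 4198 pose [ 0.6624 -0.1789 -1.5741] deg -90.2 err 384.2
1 [300. 208.] 3472 pose [ 0.5465 -0.1822  2.8179] deg 161.5 err 59.9
2 [146. 237.] 3929 pose [ 0.4371 -0.1701  2.7149] deg 155.6 err 28.5
target [ 0.5465 -0.1822  2.8179]
shift [ 97.   -6.7 -23.8] turn 0.9 q6-> -0.19 OK
```

View pics/l2.png

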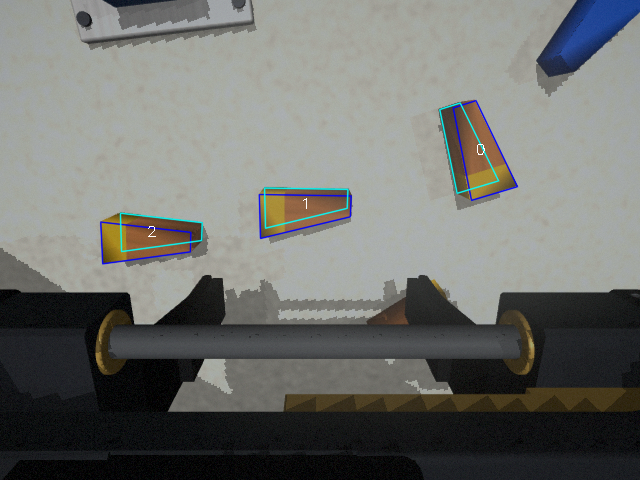

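Request:
move_arm:
  commands:
    - [-1,30,-6,-24,1]
    - [-1,60,-6,-24,1]
    - [-1,76,-6,-24,1]
    - [-1,86,-6,-24,1]
    - [-1,93,-6,-24,1]
    - [-1,97,-6,-24,1]
    - [-1,97,-6,-24,1]

```text
time: 14.83
position: [0.5486, -0.1845, 0.0326]
tool_rot: [-0.575, -0.412, 0.575, -0.412]
ft_force: [-0.5, -0.3, -0.6]
grip_width: 0.087
```

```bash
python3 - <<'E'
from h import *
st(); go(.5465,-.1822,.032,2.8179+np.pi,mod=False)
E
```

```text
t 14.83 pos [ 0.5486 -0.1845  0.0326] F [-0.5 -0.3 -0.6] Mo [-0.047 -0.03  -0.012] w 0.087 q6 -0.19 yaw -18.72 down [-0.  0. -1.]
shift [ 0.6 -2.7 -1.5] turn -0.2 q6-> -0.19 OK
```

Request:
move_arm:
  commands:
    - [1,0,-2,-1.5,0]
    - [1,0,-2,-1.5,0]
    - [1,0,-2,-1.5,0]
    - [1,0,-2,-1.5,0]
    - [1,0,-2,-1.5,0]
    - [1,0,-2,-1.5,0]
    - [1,0,-2,-1.5,0]
    - [1,-20,-2,-1.5,0]

```text
time: 15.5
position: [0.5451, -0.1817, 0.0502]
tool_rot: [-0.574, -0.414, 0.576, -0.41]
ft_force: [0.3, 0.6, -0.7]
grip_width: 0.0596
```

```bash
python3 - <<'E'
from h import *
st(); gof(0,-11.25,.08)
E
```

```text
t 15.5 pos [ 0.5451 -0.1817  0.0502] F [ 0.3  0.6 -0.7] Mo [-0.055 -0.09   0.003] w 0.0596 q6 -0.19 yaw -18.74 down [-0.006  0.003 -1.   ]
shift [ -29.   -96.5 -182.2] turn -7.1 q6-> 0.05 OK
shift [ -29.   -96.5 -182.2] turn 172.9 q6-> 3.19 BAD
```

Request:
move_arm:
  commands:
    - [1,-48,-20,-20,-7]
    - [1,-48,-97,-182,-7]
    - [1,-48,-97,-182,-7]
    - [1,-48,-97,-182,-7]
    - [1,-48,-97,-182,-7]
    - [1,-48,-97,-182,-7]
    - [1,-48,-97,-182,-7]
    - [1,-48,-97,-182,-7]

```text
time: 16.17
position: [0.5135, 0.022, 0.1008]
tool_rot: [-0.548, -0.447, 0.548, -0.447]
ft_force: [0.4, -0.1, -0.6]
grip_width: 0.0596
```

Request:
move_arm:
  commands:
    - [1,0,0,0,0]
    - [1,0,0,0,0]
    - [1,0,0,0,0]

```text
time: 16.42
position: [0.5141, 0.0195, 0.1005]
tool_rot: [0.549, 0.446, -0.549, 0.446]
ft_force: [-0.2, -0.9, -0.1]
grip_width: 0.0599
```

```bash
python3 - <<'E'
from h import *
st(); gof(0,-11.25,.041)
c=robot.camera('wrist'); save(c,'w6.png')
E
```

```text
t 16.42 pos [0.5141 0.0195 0.1005] F [-0.2 -0.9 -0.1] Mo [-0.059 -0.158  0.017] w 0.0599 q6 0.03 yaw -11.85 down [ 0. -0. -1.]
shift [59.5 -2.1 -1.8] turn -0.2 q6-> 0.03 OK
shift [59.5 -2.1 -1.8] turn 179.8 q6-> 3.17 BAD
```

View pics/w6.png

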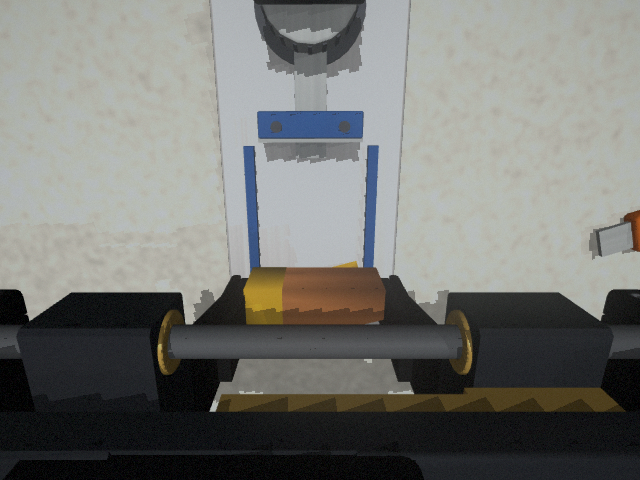

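Request:
move_arm:
  commands:
    - [1,25,-2,-2,0]
    - [1,40,-2,-2,0]
    - [1,49,-2,-2,0]
    - [1,54,-2,-2,0]
    - [1,57,-2,-2,0]
    - [1,59,-2,-2,0]
    - [1,59.5,-2,-2,0]
    - [1,59.5,-2,-2,0]

```text
time: 17.13
position: [0.5125, 0.0232, 0.0416]
tool_rot: [0.549, 0.446, -0.548, 0.447]
ft_force: [-0.2, 0.8, -0.2]
grip_width: 0.0593
```

```bash
python3 - <<'E'
from h import *
st(); gof(0,-11.25,.041)
E
```

```text
t 17.13 pos [0.5125 0.0232 0.0416] F [-0.2  0.8 -0.2] Mo [-0.038 -0.091 -0.003] w 0.0593 q6 0.03 yaw -11.73 down [ 0.001 -0.    -1.   ]
shift [0.6 0.2 1.4] turn -0.1 q6-> 0.03 OK
shift [0.6 0.2 1.4] turn 179.9 q6-> 3.17 BAD
```

Request:
move_arm:
  commands:
    - [1,1,0,1,0]
    - [1,1,0,1,0]
    - [-1,1,0,1,0]
    - [-1,1,0,1,0]
    - [-1,0,0,1,0]
    - [-1,-2,0,1,0]
    - [-1,-20,0,1,0]
    - [-1,-60,0,1,0]

```text
time: 17.8
position: [0.5089, 0.0225, 0.0983]
tool_rot: [-0.546, -0.449, 0.551, -0.444]
ft_force: [0.1, -0.1, 0.5]
grip_width: 0.085
```

Request:
move_arm:
  commands:
    - [-1,-40,0,80,0]
    - [-1,-40,0,80,0]
    - [-1,-40,0,80,0]
    - [-1,-40,0,80,0]
    - [-1,-40,0,80,0]

```text
time: 18.22
position: [0.4953, -0.0561, 0.1411]
tool_rot: [0.549, 0.446, -0.549, 0.446]
ft_force: [0.1, -0.3, 0.4]
grip_width: 0.0872
```

```bash
python3 - <<'E'
from h import *
o,c,W=bay('b2.png')
draw(c,W,o,'b2f.png',z0=.008,crop=(180,0,450,270),s=2.2)
E
```

```text
t 18.22 pos [ 0.4953 -0.0561  0.1411] F [ 0.1 -0.3  0.4] Mo [-0.008 -0.039 -0.025] w 0.0872 q6 -0.13 yaw -11.83 down [-0.     0.001 -1.   ]
no yellow [627.34040404 103.9969697 ]
[309. 121.] bay frame [ -0.3 -10.2 179.3] 49.4
[321. 166.] bay frame [ -0.3 -42.    0.8] 56.0
0 [309. 121.] 3474 pose [0.5124 0.0229 2.9271] deg 167.7 err 49.4
1 [321. 166.] 3365 pose [ 0.5059 -0.0083 -0.1898] deg -10.9 err 56.0
```

View pics/b2f.png

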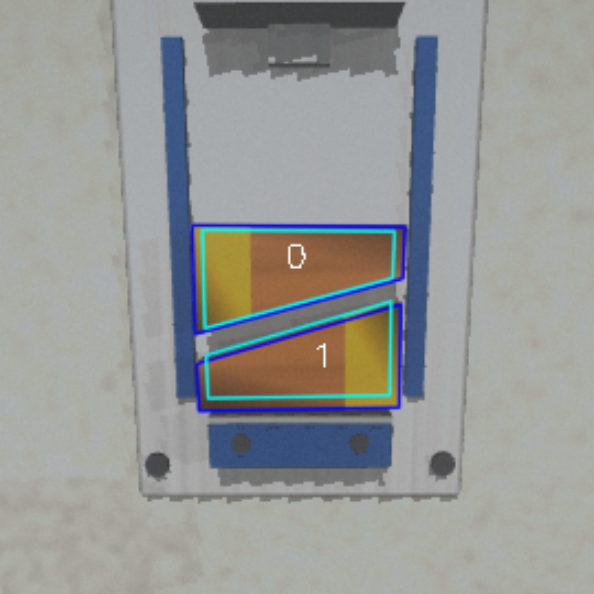

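```bash
python3 - <<'E'
from h import *
go(.5936,-.32,.13,.033,mod=False)
E
```

```text
shift [ 10.2 150.5 239. ] turn -13.6 q6-> -0.75 OK
```

Request:
move_arm:
  commands:
    - [-1,10,150,239,-13.6]
    - [-1,10,150,239,-13.6]
    - [-1,10,150,239,-13.6]
    - [-1,10,150,239,-13.6]
    - [-1,10,150,239,-13.6]
    - [-1,10,150,239,-13.6]
    - [-1,10,150,239,-13.6]
    - [-1,10,150,239,-13.6]

```text
time: 18.93
position: [0.5968, -0.3264, 0.1295]
tool_rot: [0.492, 0.505, -0.493, 0.51]
ft_force: [0.6, -1.3, 0.4]
grip_width: 0.087
```

Request:
move_arm:
  commands:
    - [-1,0,0,0,0]
    - [-1,0,0,0,0]
    - [-1,0,0,0,0]

```text
time: 19.18
position: [0.5932, -0.3176, 0.1299]
tool_rot: [0.491, 0.51, -0.491, 0.507]
ft_force: [0.6, 0.5, 0.4]
grip_width: 0.0871
```

```bash
python3 - <<'E'
from h import *
look('l3.png',(.5936,-.2905),0)
E
```

```text
t 19.18 pos [ 0.5932 -0.3176  0.1299] F [0.6 0.5 0.4] Mo [-0.002 -0.104 -0.011] w 0.0871 q6 -0.69 yaw 1.99 down [-0.003  0.003 -1.   ]
0 [78. 10.] 2133 pose [ 0.4369 -0.1694  2.7146] deg 155.5 err 13.9
1 [440.  41.] 4081 pose [ 0.6623 -0.1775 -1.587 ] deg -90.9 err 62.7
2 [ 13. 178.] 2130 pose [ 0.3709 -0.2904  0.9925] deg 56.9 err 17.2
3 [323. 200.] 3365 pose [ 0.593  -0.2912  0.0568] deg 3.3 err 116.8
target [ 0.593  -0.2912  0.0568]
shift [ 98.5   0.8 -26.4] turn -1.3 q6-> -0.68 OK
```

View pics/l3.png

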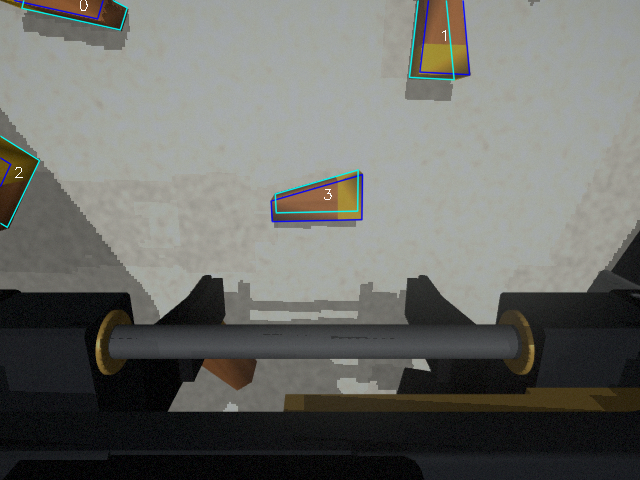

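Request:
move_arm:
  commands:
    - [-1,30,0,-26,-1]
    - [-1,60,0,-26,-1]
    - [-1,77,0,-26,-1]
    - [-1,88,0,-26,-1]
    - [-1,95,0,-26,-1]
    - [-1,98,0,-26,-1]
    - [-1,98,0,-26,-1]

```text
time: 19.82
position: [0.5933, -0.2945, 0.0333]
tool_rot: [0.487, 0.512, -0.487, 0.513]
ft_force: [0.2, 0.1, -0.4]
grip_width: 0.0867
```

```bash
python3 - <<'E'
from h import *
st(); go(.593,-.291,.032,.05,mod=False)
E
```

```text
t 19.82 pos [ 0.5933 -0.2945  0.0333] F [ 0.2  0.1 -0.4] Mo [-0.009 -0.116  0.056] w 0.0867 q6 -0.68 yaw 2.88 down [ 0. -0. -1.]
shift [ 1.3 -0.1 -3.5] turn 0.0 q6-> -0.67 OK
```

Request:
move_arm:
  commands:
    - [1,1,0,-3,0]
    - [1,1,0,-3,0]
    - [1,1,0,-3,0]
    - [1,1,0,-3,0]
    - [1,1,0,-3,0]
    - [1,1,0,-3,0]
    - [1,1,0,-3,0]
    - [1,-20,0,-3,0]

```text
time: 20.48
position: [0.5905, -0.29, 0.0498]
tool_rot: [0.487, 0.515, -0.488, 0.51]
ft_force: [0.4, 0.2, -0.1]
grip_width: 0.06
```

```bash
python3 - <<'E'
from h import *
st(); gof(0,12,.10)
E
```

```text
t 20.48 pos [ 0.5905 -0.29    0.0498] F [ 0.4  0.2 -0.1] Mo [-0.017 -0.106  0.027] w 0.06 q6 -0.68 yaw 2.86 down [-0.006  0.005 -1.   ]
shift [ -48.2  -56.9 -338.1] turn 14.5 q6-> 0.12 OK
shift [ -48.2  -56.9 -338.1] turn -165.5 q6-> -3.02 BAD
```

Request:
move_arm:
  commands:
    - [1,-48,-10,-20,0]
    - [1,-48,-57,-338,14.5]
    - [1,-48,-57,-338,14.5]
    - [1,-48,-57,-338,14.5]
    - [1,-48,-57,-338,14.5]
    - [1,-48,-57,-338,14.5]
    - [1,-48,-57,-338,14.5]
    - [1,-48,-57,-338,14.5]

```text
time: 21.15
position: [0.5253, 0.011, 0.1002]
tool_rot: [0.548, 0.447, -0.548, 0.447]
ft_force: [0.4, 0.7, 0.3]
grip_width: 0.0597
```

```bash
python3 - <<'E'
from h import *
st(); gof(0,12,.10)
E
```

```text
t 21.15 pos [0.5253 0.011  0.1002] F [0.4 0.7 0.3] Mo [-0.026 -0.128  0.042] w 0.0597 q6 0.01 yaw -11.67 down [ 0.  0. -1.]
shift [  0.2 -14.8 -31.2] turn -0.0 q6-> 0.08 OK
shift [  0.2 -14.8 -31.2] turn 180.0 q6-> 3.22 BAD
```

Request:
move_arm:
  commands:
    - [1,0,-11,-26,0]
    - [1,0,-11,-26,0]
    - [1,0,-11,-26,0]
    - [1,0,-11,-26,0]
    - [1,0,-11,-26,0]

```text
time: 21.57
position: [0.5213, 0.0359, 0.1001]
tool_rot: [0.549, 0.446, -0.548, 0.447]
ft_force: [-0.5, -0.3, -1.2]
grip_width: 0.0599
```

```bash
python3 - <<'E'
from h import *
st(); gof(0,12,.041); c=robot.camera('wrist'); save(c,'w7.png')
E
```

```text
t 21.57 pos [0.5213 0.0359 0.1001] F [-0.5 -0.3 -1.2] Mo [-0.017 -0.115 -0.019] w 0.0599 q6 0.06 yaw -11.71 down [ 0.001 -0.    -1.   ]
shift [59.1 -5.9 -7.6] turn -0.1 q6-> 0.08 OK
shift [59.1 -5.9 -7.6] turn 179.9 q6-> 3.22 BAD
```

View pics/w7.png

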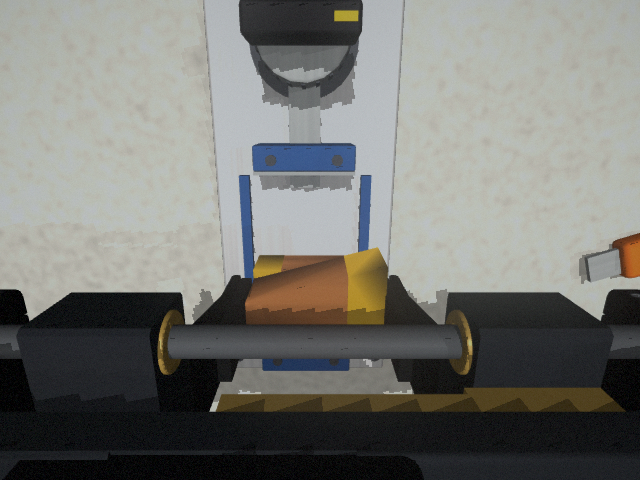

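Request:
move_arm:
  commands:
    - [1,0,-6,-7,0]
    - [1,20,-6,-7,0]
    - [1,36,-6,-7,0]
    - [1,44,-6,-7,0]
    - [1,49,-6,-7,0]
    - [1,52,-6,-7,0]
    - [1,52,-6,-7,0]
    - [1,52,-6,-7,0]

```text
time: 22.28
position: [0.5163, 0.045, 0.0484]
tool_rot: [0.548, 0.447, -0.548, 0.447]
ft_force: [-0.3, -1.4, -0.6]
grip_width: 0.0601
```

```bash
python3 - <<'E'
from h import *
st(); gof(0,11.5,.041)
E
```

```text
t 22.28 pos [0.5163 0.045  0.0484] F [-0.3 -1.4 -0.6] Mo [-0.025 -0.084  0.006] w 0.0601 q6 0.07 yaw -11.65 down [ 0.001 -0.    -1.   ]
shift [7.4 0.9 0.8] turn -0.0 q6-> 0.07 OK
shift [7.4 0.9 0.8] turn 180.0 q6-> 3.21 BAD
```

Request:
move_arm:
  commands:
    - [1,4,0.8,0.8,0]
    - [1,7,0.8,0.8,0]
    - [1,8,0.8,0.8,0]
    - [1,8,0.8,0.8,0]
    - [-1,8,0.8,0.8,0]
    - [-1,8,0.8,0.8,0]
    - [-1,7,0.8,0.8,0]
    - [-1,5,0.8,0.8,0]

```text
time: 22.95
position: [0.5163, 0.0443, 0.0429]
tool_rot: [-0.548, -0.447, 0.548, -0.447]
ft_force: [-0.1, 0.0, 0.3]
grip_width: 0.0788
```

Request:
move_arm:
  commands:
    - [-1,-20,0,0,0]
    - [-1,-50,0,0,0]
    - [-1,-95,0,40,0]
    - [-1,-95,0,80,0]
    - [-1,-95,0,100,0]
    - [-1,-95,0,100,0]
    - [-1,-95,0,100,0]

```text
time: 23.53
position: [0.4964, -0.0552, 0.1386]
tool_rot: [0.549, 0.445, -0.549, 0.446]
ft_force: [0.5, 0.2, 0.1]
grip_width: 0.087
```

```bash
python3 - <<'E'
from h import *
o,c,W=bay('b3.png')
draw(c,W,o,'b3f.png',z0=.008,crop=(180,0,450,270),s=2.2)
E
```

```text
t 23.53 pos [ 0.4964 -0.0552  0.1386] F [0.5 0.2 0.1] Mo [ 0.032 -0.134 -0.016] w 0.087 q6 -0.13 yaw -11.85 down [ 0.001 -0.    -1.   ]
no yellow [627.54871795 105.44820513]
[321.  79.] bay frame [ 0.6 12.7 -0.3] 81.0
[308. 122.] bay frame [ -0.2  -9.9 179.3] 35.5
[320. 168.] bay frame [ -0.4 -42.    0.5] 59.6
0 [321.  79.] 4073 pose [ 0.5179  0.0451 -0.2078] deg -11.9 err 81.0
1 [308. 122.] 3610 pose [0.5125 0.0231 2.9265] deg 167.7 err 35.5
2 [320. 168.] 3433 pose [ 0.5058 -0.0083 -0.1944] deg -11.1 err 59.6
```

View pics/b3f.png

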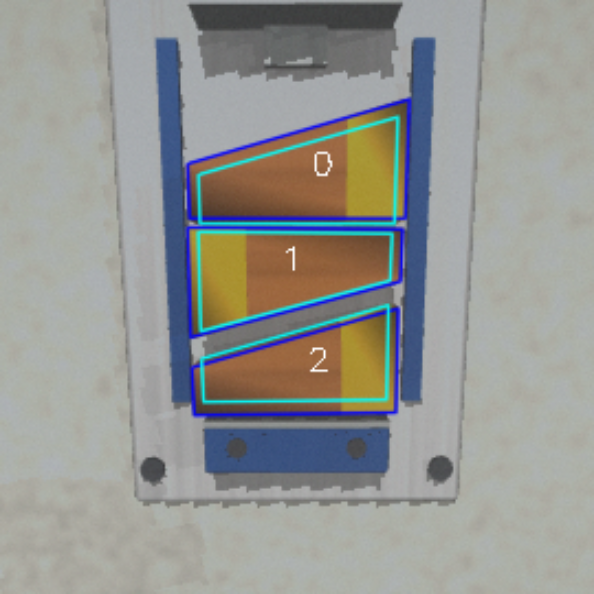

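```bash
python3 - <<'E'
from h import *
go(.4245,-.197,.13,2.7146+np.pi,mod=False)
E
```

```text
shift [  8.1 -41.  154.6] turn 12.7 q6-> -0.23 OK
```

Request:
move_arm:
  commands:
    - [-1,8,-41,155,12.7]
    - [-1,8,-41,155,12.7]
    - [-1,8,-41,155,12.7]
    - [-1,8,-41,155,12.7]
    - [-1,8,-41,155,12.7]
    - [-1,8,-41,155,12.7]
    - [-1,8,-41,155,12.7]
    - [-1,8,-41,155,12.7]

```text
time: 24.25
position: [0.4253, -0.1954, 0.1298]
tool_rot: [-0.594, -0.385, 0.594, -0.384]
ft_force: [0.9, 0.5, 0.7]
grip_width: 0.0869
```

```bash
python3 - <<'E'
from h import *
look('l4.png',(.4369,-.1695),1)
E
```

```text
t 24.25 pos [ 0.4253 -0.1954  0.1298] F [0.9 0.5 0.7] Mo [-0.09  -0.051  0.002] w 0.0869 q6 -0.25 yaw -24.19 down [-0.001  0.001 -1.   ]
0 [627.  65.] 2436 pose [ 0.6628 -0.179  -1.5737] deg -90.2 err 2.6
1 [310. 202.] 3450 pose [ 0.4374 -0.1704  2.7127] deg 155.4 err 56.0
target [ 0.4374 -0.1704  2.7127]
shift [ 97.9   0.7 -27.7] turn 0.4 q6-> -0.18 OK
```

View pics/l4.png

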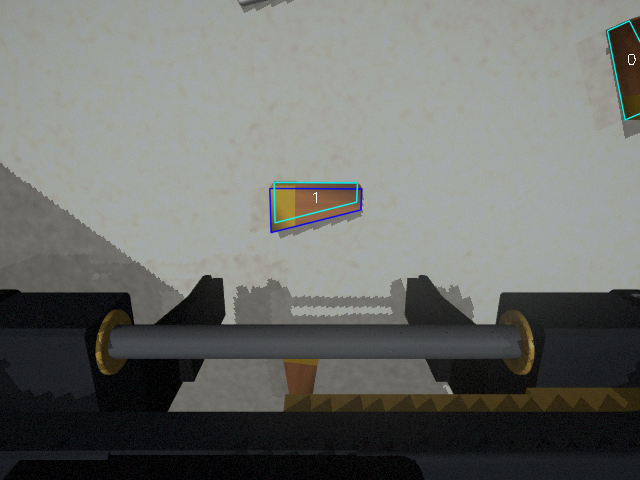

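Request:
move_arm:
  commands:
    - [-1,30,0,-27,0]
    - [-1,60,0,-27,0]
    - [-1,77,0,-27,0]
    - [-1,88,0,-27,0]
    - [-1,95,0,-27,0]
    - [-1,98,0,-27,0]
    - [-1,98,0,-27,0]

```text
time: 24.88
position: [0.4363, -0.1719, 0.0318]
tool_rot: [-0.594, -0.384, 0.594, -0.384]
ft_force: [0.2, -0.2, 0.5]
grip_width: 0.0871
```

```bash
python3 - <<'E'
from h import *
st(); go(.4374,-.1704,.032,2.7127+np.pi,mod=False)
E
```

```text
t 24.88 pos [ 0.4363 -0.1719  0.0318] F [ 0.2 -0.2  0.5] Mo [-0.032 -0.    -0.011] w 0.0871 q6 -0.19 yaw -24.25 down [-0.001  0.    -1.   ]
shift [-0.2  0.4 -1.8] turn 0.3 q6-> -0.18 OK
```

Request:
move_arm:
  commands:
    - [1,0,0,-1.5,0]
    - [1,0,0,-1.5,0]
    - [1,0,0,-1.5,0]
    - [1,0,0,-1.5,0]
    - [1,0,0,-1.5,0]
    - [1,0,0,-1.5,0]
    - [1,0,0,-1.5,0]
    - [1,-20,0,-1.5,0]

```text
time: 25.55
position: [0.4354, -0.1706, 0.0503]
tool_rot: [-0.594, -0.385, 0.595, -0.382]
ft_force: [-1.3, 0.4, -0.9]
grip_width: 0.0594
```

```bash
python3 - <<'E'
from h import *
st(); gof(.8,42.5,.10)
E
```

```text
t 25.55 pos [ 0.4354 -0.1706  0.0503] F [-1.3  0.4 -0.9] Mo [-0.098 -0.023  0.019] w 0.0594 q6 -0.19 yaw -24.35 down [-0.004  0.003 -1.   ]
shift [ -49.4  -20.5 -259.7] turn -12.7 q6-> 0.1 OK
shift [ -49.4  -20.5 -259.7] turn 167.3 q6-> 3.25 BAD
```

Request:
move_arm:
  commands:
    - [1,-49,-2,-20,0]
    - [1,-49,-20,-259,-12.7]
    - [1,-49,-20,-259,-12.7]
    - [1,-49,-20,-259,-12.7]
    - [1,-49,-20,-259,-12.7]
    - [1,-49,-20,-259,-12.7]
    - [1,-49,-20,-259,-12.7]
    - [1,-49,-20,-259,-12.7]

```text
time: 26.22
position: [0.5276, 0.0784, 0.1016]
tool_rot: [0.548, 0.448, -0.545, 0.449]
ft_force: [-0.4, -0.7, 0.4]
grip_width: 0.0596
```

Request:
move_arm:
  commands:
    - [1,0,0,0,0]
    - [1,0,0,0,0]
    - [1,0,0,0,0]
    - [1,0,0,0,0]

```text
time: 26.55
position: [0.5246, 0.0714, 0.1009]
tool_rot: [-0.548, -0.446, 0.549, -0.446]
ft_force: [-0.1, -0.7, 0.6]
grip_width: 0.0596
```

```bash
python3 - <<'E'
from h import *
st(); gof(.8,42.5,.05); c=robot.camera('wrist'); save(c,'w8.png')
E
```

```text
t 26.55 pos [0.5246 0.0714 0.1009] F [-0.1 -0.7  0.6] Mo [-0.04  -0.071  0.047] w 0.0596 q6 0.13 yaw -11.77 down [-0.001 -0.    -1.   ]
shift [50.9 -1.1 -2.7] turn -0.1 q6-> 0.13 OK
shift [50.9 -1.1 -2.7] turn 179.9 q6-> 3.27 BAD
```

View pics/w8.png

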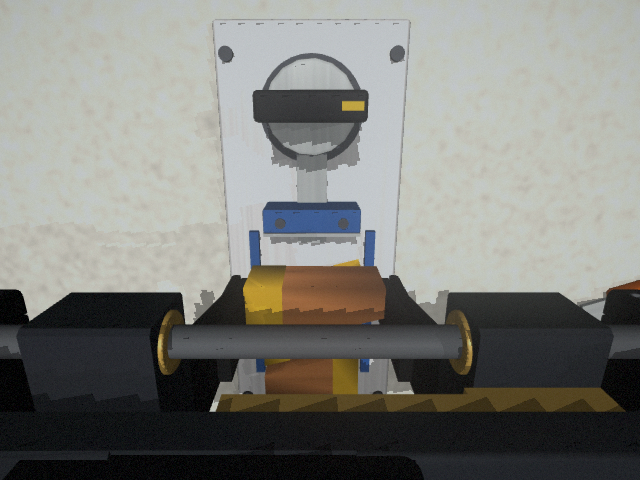

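Request:
move_arm:
  commands:
    - [1,10,-1,-2.5,0]
    - [1,28,-1,-2.5,0]
    - [1,40,-1,-2.5,0]
    - [1,45,-1,-2.5,0]
    - [1,48,-1,-2.5,0]
    - [1,48,-1,-2.5,0]
    - [1,48,-1,-2.5,0]
    - [1,48,-1,-2.5,0]

```text
time: 27.27
position: [0.5251, 0.0754, 0.0535]
tool_rot: [0.548, 0.447, -0.548, 0.447]
ft_force: [-1.3, -0.6, -0.5]
grip_width: 0.0595
```

```bash
python3 - <<'E'
from h import *
o=st(); gof(.8,42.3,.041); print(inF([*o['position'][:2],0]))
E
```

```text
t 27.27 pos [0.5251 0.0754 0.0535] F [-1.3 -0.6 -0.5] Mo [-0.195 -0.117  0.007] w 0.0595 q6 0.14 yaw -11.63 down [ 0.001 -0.    -1.   ]
shift [12.5 -0.8  1.5] turn 0.0 q6-> 0.13 OK
shift [12.5 -0.8  1.5] turn -180.0 q6-> -3.01 BAD
[ 1.6 43.8 11.6]
```

Request:
move_arm:
  commands:
    - [1,0,-0.6,1.4,0]
    - [1,3,-0.6,1.4,0]
    - [1,6,-0.6,1.4,0]
    - [1,8,-0.6,1.4,0]
    - [1,9,-0.6,1.4,0]
    - [1,9,-0.6,1.4,0]
    - [1,9,-0.6,1.4,0]

```text
time: 27.85
position: [0.5239, 0.0743, 0.044]
tool_rot: [-0.548, -0.447, 0.548, -0.447]
ft_force: [-0.3, 0.1, -0.9]
grip_width: 0.0595
```

```bash
python3 - <<'E'
from h import *
o=st(); gof(.8,42.3,.041); print(inF([*o['position'][:2],0]))
E
```

```text
t 27.85 pos [0.5239 0.0743 0.044 ] F [-0.3  0.1 -0.9] Mo [ 0.016 -0.044 -0.026] w 0.0595 q6 0.13 yaw -11.63 down [-0.  0. -1.]
shift [3.  0.2 0.2] turn 0.0 q6-> 0.13 OK
shift [3.  0.2 0.2] turn -180.0 q6-> -3.01 BAD
[ 0.6 42.5 11.6]
```

Request:
move_arm:
  commands:
    - [1,2,0.2,0,0]
    - [1,4,0.2,0,0]
    - [1,4,0.2,0,0]
    - [1,4,0.2,0,0]
    - [-1,4,0,0,0]
    - [-1,4,0,0,0]
    - [-1,3,0,0,0]
    - [-1,2,0,0,0]

```text
time: 28.52
position: [0.5237, 0.0743, 0.0419]
tool_rot: [-0.548, -0.447, 0.548, -0.447]
ft_force: [-0.5, -0.2, 0.2]
grip_width: 0.0785
```

Request:
move_arm:
  commands:
    - [-1,-20,0,0,0]
    - [-1,-50,0,0,0]
    - [-1,-100,0,40,0]
    - [-1,-120,0,80,0]
    - [-1,-120,0,110,0]
    - [-1,-120,0,110,0]
    - [-1,-120,0,110,0]

```text
time: 29.1
position: [0.5022, -0.036, 0.1633]
tool_rot: [0.55, 0.445, -0.549, 0.446]
ft_force: [0.1, 0.7, -0.0]
grip_width: 0.0871
```

```bash
python3 - <<'E'
from h import *
o,c,W=bay('b4.png')
draw(c,W,o,'b4f.png',z0=.008,crop=(180,0,450,270),s=2.2)
E
```

```text
t 29.1 pos [ 0.5022 -0.036   0.1633] F [ 0.1  0.7 -0. ] Mo [-0.07  -0.043 -0.036] w 0.0871 q6 -0.09 yaw -11.88 down [ 0.003 -0.001 -1.   ]
no yellow [610.9452572  128.71118452]
[307.  70.] bay frame [   1.    44.4 -179.9] 67.0
[318. 114.] bay frame [ 0.5 12.7  0.1] 47.2
[306. 152.] bay frame [ -0.3 -10.  179.7] 32.0
[316. 191.] bay frame [ -0.2 -42.2   1.1] 57.1
0 [307.  70.] 3550 pose [0.5246 0.0761 2.9404] deg 168.5 err 67.0
1 [318. 114.] 2975 pose [ 0.5177  0.0451 -0.2009] deg -11.5 err 47.2
2 [306. 152.] 2848 pose [0.5124 0.0231 2.9341] deg 168.1 err 32.0
3 [316. 191.] 2839 pose [ 0.5059 -0.0085 -0.1842] deg -10.6 err 57.1
```

View pics/b4f.png

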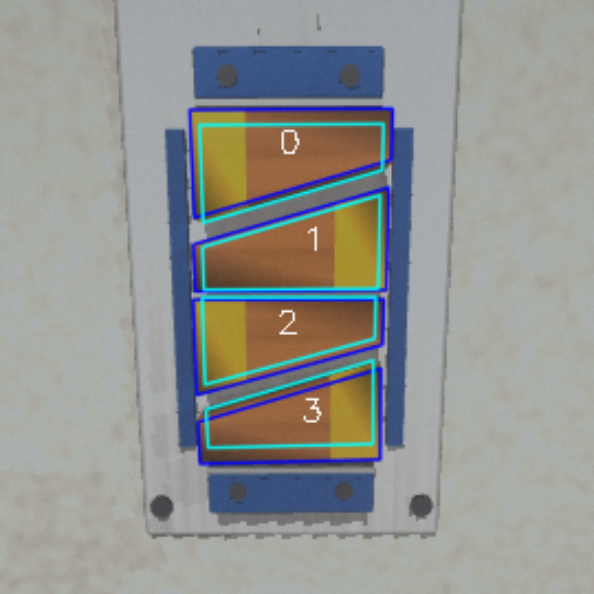

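```bash
python3 - <<'E'
from h import *
go(.5402,.1555,.11,F[2]+np.pi/2)
E
```

```text
shift [  52.4   -1.2 -193.7] turn -90.2 q6-> -1.31 OK
shift [  52.4   -1.2 -193.7] turn 89.8 q6-> 1.83 OK
```

Request:
move_arm:
  commands:
    - [-1,0,-1,-60,-90]
    - [-1,0,-1,-120,-90]
    - [-1,0,-1,-160,-90]
    - [-1,0,-1,-194,-90]
    - [-1,30,-1,-194,-90]
    - [-1,52,-1,-194,-90]
    - [-1,52,-1,-194,-90]
    - [-1,52,-1,-194,-90]

```text
time: 29.82
position: [0.537, 0.1596, 0.1068]
tool_rot: [0.263, 0.658, -0.264, 0.654]
ft_force: [-0.0, -0.5, 0.1]
grip_width: 0.0869
```

```bash
python3 - <<'E'
from h import *
st();go(.5402,.1555,.08,F[2]+np.pi/2)
E
```

```text
t 29.82 pos [0.537  0.1596 0.1068] F [-0.  -0.5  0.1] Mo [ 0.033 -0.149  0.006] w 0.0869 q6 -0.72 yaw 46.24 down [-0.007 -0.    -1.   ]
shift [26.8 -0.6  5.3] turn -32.1 q6-> -1.29 OK
shift [26.8 -0.6  5.3] turn 147.9 q6-> 1.85 OK
```

Request:
move_arm:
  commands:
    - [-0.3,0,0,3,-32]
    - [-0.3,0,0,3,-32]
    - [-0.3,0,0,3,-32]
    - [-0.3,0,0,3,-32]
    - [-0.3,0,0,3,-32]
    - [-0.3,10,0,3,-32]
    - [-0.3,20,0,3,-32]
    - [-0.3,20,0,3,-32]

```text
time: 30.48
position: [0.5396, 0.1555, 0.087]
tool_rot: [0.076, 0.705, -0.076, 0.701]
ft_force: [-0.6, -0.0, -0.3]
grip_width: 0.0571
```

```bash
python3 - <<'E'
from h import *
st();go(.5402,.1555,.067,F[2]+np.pi/2,mod=False)
c=robot.camera('wrist'); save(c,'w9.png')
E
```

```text
t 30.48 pos [0.5396 0.1555 0.087 ] F [-0.6 -0.  -0.3] Mo [ 0.1   -0.098 -0.011] w 0.0571 q6 -1.27 yaw 77.65 down [-0.006 -0.    -1.   ]
shift [20.   0.2  0.7] turn -0.7 q6-> -1.29 OK
```

View pics/w9.png

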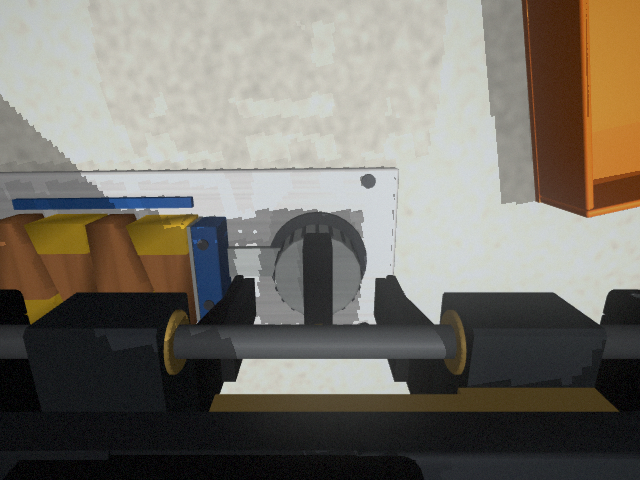

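Request:
move_arm:
  commands:
    - [-0.3,10,0,0.5,-0.7]
    - [-0.3,17,0,0.5,-0.7]
    - [0.3,20,0,0.5,-0.7]
    - [1,20,0,0.5,-0.7]
    - [1,20,0,0.5,-0.7]
    - [1,20,0,0.5,-0.7]
    - [1,20,0,0.5,-0.7]
    - [1,20,0,0.5,-0.7]
  newtons: 40

```text
time: 31.2
position: [0.5427, 0.1545, 0.0705]
tool_rot: [0.072, 0.703, -0.072, 0.704]
ft_force: [-0.8, -0.2, -0.6]
grip_width: 0.0246
```

Request:
move_arm:
  commands:
    - [1,0,0,0,0]
    - [1,0,0,0,0]
    - [1,0,0,0,0]
    - [1,0,0,0,0]
    - [1,0,0,0,0]

```text
time: 31.62
position: [0.543, 0.1561, 0.0704]
tool_rot: [0.073, 0.703, -0.071, 0.704]
ft_force: [0.6, 5.6, 0.4]
grip_width: 0.0134
```

```bash
python3 -c "
from h import *
st()"
```

```text
t 31.62 pos [0.543  0.1561 0.0704] F [0.6 5.6 0.4] Mo [ 1.069 -0.196 -0.012] w 0.0134 q6 -1.29 yaw 78.3 down [ 0.002  0.002 -1.   ]
```

Request:
move_arm:
  commands:
    - [0.5,0,0,0,0]
    - [0.5,0,0,0,0]
    - [0.5,1,0.3,-2.5,0]
    - [0.5,2,0.3,-2.5,0]
    - [0.5,2,0.3,-2.5,0]
    - [1,2,0.3,-2.5,0]
    - [1,2,0.3,-2.5,0]
    - [1,2,0.3,-2.5,0]

```text
time: 32.28
position: [0.5404, 0.1567, 0.068]
tool_rot: [0.073, 0.703, -0.071, 0.704]
ft_force: [1.2, 6.1, -0.9]
grip_width: 0.0137
```

```bash
python3 -c "
from h import *
st()"
```

```text
t 32.28 pos [0.5404 0.1567 0.068 ] F [ 1.2  6.1 -0.9] Mo [ 1.053e+00 -2.290e-01  1.000e-03] w 0.0137 q6 -1.29 yaw 78.28 down [ 0.001  0.002 -1.   ]
```

Request:
move_arm:
  commands:
    - [1,0,0.5,0,6]
    - [1,0,0.5,0,13]
    - [1,0,0.5,0,20]
    - [1,0,0.5,0,27]
    - [1,0,0.5,0,34]
    - [1,0,0.5,0,41]
    - [1,0,0.5,0,48]
    - [1,0,0.5,0,55]

```text
time: 32.95
position: [0.5404, 0.1567, 0.068]
tool_rot: [0.391, 0.59, -0.39, 0.59]
ft_force: [0.5, 2.8, -1.7]
grip_width: 0.0136
```

```bash
python3 -c "
from h import *
st()"
```

```text
t 32.95 pos [0.5404 0.1567 0.068 ] F [ 0.5  2.8 -1.7] Mo [ 0.632 -0.19   0.11 ] w 0.0136 q6 -0.32 yaw 23.01 down [ 0.001  0.001 -1.   ]
```

Request:
move_arm:
  commands:
    - [1,0,0,0,7]
    - [1,0,0,0,14]
    - [1,0,0,0,21]
    - [1,0,0,0,28]
    - [1,0,0,0,35]
    - [1,0,0,0,42]
    - [1,0,0,0,48]
    - [1,0,0,0,52]

```text
time: 33.62
position: [0.5403, 0.1567, 0.068]
tool_rot: [0.609, 0.36, -0.609, 0.359]
ft_force: [0.6, 3.2, -0.6]
grip_width: 0.0137
```

```bash
python3 - <<'E'
from h import *
st(); c=robot.camera('wrist'); save(c,'w10.png')
E
```

```text
t 33.62 pos [0.5403 0.1567 0.068 ] F [ 0.6  3.2 -0.6] Mo [ 0.559 -0.12   0.111] w 0.0137 q6 0.59 yaw -28.91 down [ 0.     0.001 -1.   ]
```

View pics/w10.png

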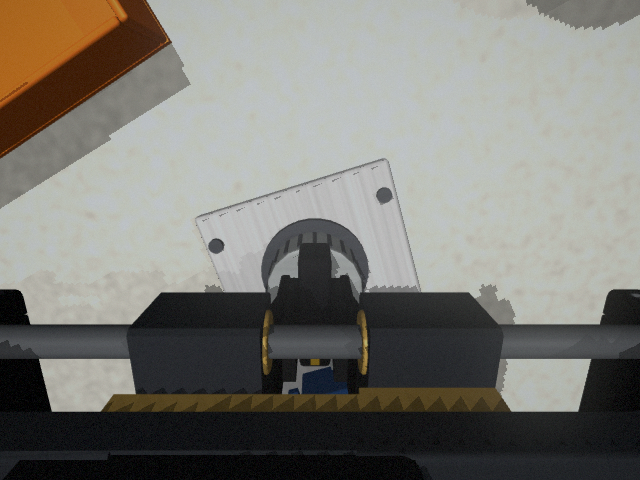

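```bash
python3 - <<'E'
from h import *
c=robot.camera('top'); a=cv2.resize(c['image'][215:290,220:340],None,fx=5,fy=5)
c=robot.camera('side'); b=cv2.resize(c['image'][230:360,260:390],None,fx=4,fy=4)
cv2.imwrite('pics/t2.png',a[...,::-1]); cv2.imwrite('pics/s2.png',b[...,::-1])
E
```

```text
(no output)
```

View pics/t2.png

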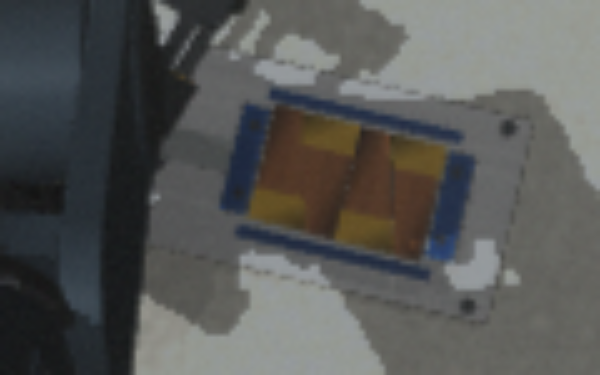

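View pics/s2.png

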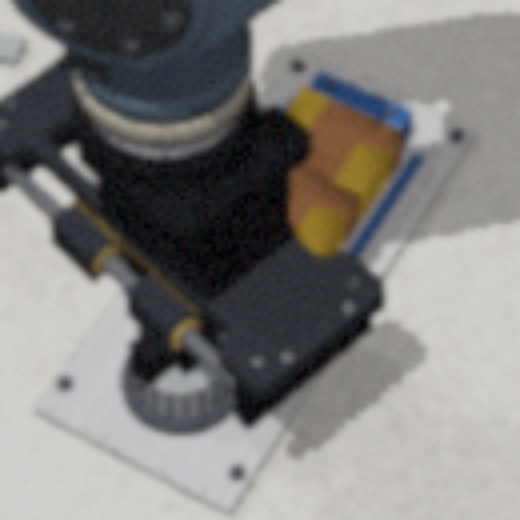

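Request:
move_arm:
  commands:
    - [1,0,0,0,4]
    - [1,0,0,0,8]
    - [1,0,0,0,11]
    - [1,0,0,0,14]
    - [1,0,0,0,14]

```text
time: 34.18
position: [0.5403, 0.1567, 0.068]
tool_rot: [0.648, 0.284, -0.647, 0.284]
ft_force: [1.0, 6.0, -1.2]
grip_width: 0.0135
```

```bash
python3 -c "
from h import *
st()"
```

```text
t 34.18 pos [0.5403 0.1567 0.068 ] F [ 1.   6.  -1.2] Mo [ 0.883 -0.078 -0.072] w 0.0135 q6 0.83 yaw -42.66 down [ 0.     0.001 -1.   ]
```

Request:
move_arm:
  commands:
    - [1,0,0,0,2]
    - [1,0,0,0,4]
    - [1,0,0,0,5]
    - [1,0,0,0,5]

```text
time: 34.52
position: [0.5403, 0.1566, 0.068]
tool_rot: [0.659, 0.256, -0.659, 0.256]
ft_force: [0.5, 5.6, -1.6]
grip_width: 0.0134
```

```bash
python3 -c "
from h import *
st()"
```

```text
t 34.52 pos [0.5403 0.1566 0.068 ] F [ 0.5  5.6 -1.6] Mo [ 0.907 -0.103  0.257] w 0.0134 q6 0.91 yaw -47.51 down [ 0.001  0.001 -1.   ]
```

Request:
move_arm:
  commands:
    - [1,0,0,0,1.5]
    - [1,0,0,0,3]
    - [1,0,0,0,3]
    - [1,0,0,0,3]

```text
time: 34.85
position: [0.5403, 0.1567, 0.068]
tool_rot: [0.666, 0.24, -0.665, 0.239]
ft_force: [0.6, 5.6, -1.9]
grip_width: 0.0135
```

```bash
python3 -c "
from h import *
st()"
```

```text
t 34.85 pos [0.5403 0.1567 0.068 ] F [ 0.6  5.6 -1.9] Mo [ 0.967 -0.087  0.545] w 0.0135 q6 0.96 yaw -50.39 down [ 0.001  0.001 -1.   ]
```

Request:
move_arm:
  commands:
    - [0,0,0,0,0]
    - [0,0,0,0,0]
    - [0,0,0,0,0]
    - [0,0,0,0,0]
    - [-0.5,-20,0,0,0]
    - [-0.5,-60,0,0,0]
    - [-0.5,-90,0,0,0]
    - [-0.5,-95,0,0,0]

```text
time: 35.52
position: [0.5435, 0.1558, 0.1681]
tool_rot: [0.669, 0.237, -0.662, 0.239]
ft_force: [0.9, 0.7, 0.1]
grip_width: 0.0586
```

```bash
python3 -c "
from h import *
st(); x,y=fw(0,-70); go(x,y,.163,F[2])"
```

```text
t 35.52 pos [0.5435 0.1558 0.1681] F [0.9 0.7 0.1] Mo [-0.067 -0.022 -0.042] w 0.0586 q6 0.97 yaw -50.63 down [ 0.01   0.001 -1.   ]
shift [  4.6 120.8 154.8] turn -39.0 q6-> -0.07 OK
shift [  4.6 120.8 154.8] turn 141.0 q6-> 3.08 BAD
```

Request:
move_arm:
  commands:
    - [-1,5,121,155,-39]
    - [-1,5,121,155,-39]
    - [-1,5,121,155,-39]
    - [-1,5,121,155,-39]
    - [-1,5,121,155,-39]
    - [-1,5,121,155,-39]
    - [-1,5,121,155,-39]
    - [-1,5,121,155,-39]

```text
time: 36.18
position: [0.4968, -0.0366, 0.1578]
tool_rot: [-0.549, -0.446, 0.549, -0.445]
ft_force: [-0.4, 0.4, -0.6]
grip_width: 0.087
```

Request:
move_arm:
  commands:
    - [-1,0,0,0,0]
    - [-1,0,0,0,0]

```text
time: 36.35
position: [0.4972, -0.0349, 0.158]
tool_rot: [0.548, 0.447, -0.548, 0.447]
ft_force: [0.5, 0.2, 0.4]
grip_width: 0.087
```

```bash
python3 - <<'E'
from h import *
o=st(); c=robot.camera('wrist'); 
uv=proj(c,np.array([[*fw(0,0),.034]]),o)[0]; print(uv)
cv2.imwrite('pics/b5.png',cv2.resize(c['image'][0:280,170:470],None,fx=2.1,fy=2.1,interpolation=cv2.INTER_CUBIC)[...,::-1])
import pickle; pickle.dump((o,c),open('b5.pkl','wb'))
E
```

```text
t 36.35 pos [ 0.4972 -0.0349  0.158 ] F [0.5 0.2 0.4] Mo [-0.005 -0.089  0.007] w 0.087 q6 -0.09 yaw -11.64 down [-0.  0. -1.]
[319.40213774 136.2730446 ]
```

View pics/b5.png

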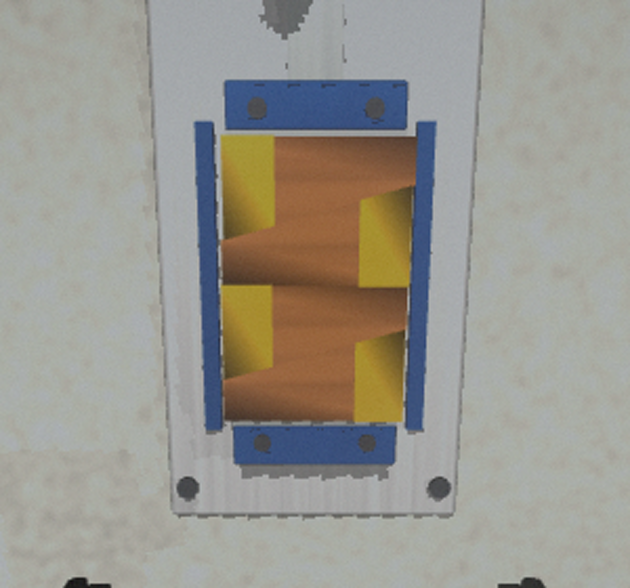

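```bash
python3 - <<'E'
from h import *
import pickle
o,c=pickle.load(open('b5.pkl','rb'))
im=c['image']
a=cv2.resize(im[30:75,260:390],None,fx=5,fy=5,interpolation=cv2.INTER_NEAREST); b=cv2.resize(im[190:235,260:390],None,fx=5,fy=5,interpolation=cv2.INTER_NEAREST)
cv2.imwrite('pics/b5z.png',np.vstack([a,b])[...,::-1])
# predicted seams at top z
for y in (-44,44):
    for z in (.033,.034): print(y,z,proj(c,np.array([[*fw(0,y),z]]),o).round(1))
for y in (60,46,44,-44,-46,-60): print(y,proj(c,np.array([[*fw(0,y),.033]]),o).round(1))
print(np.c_[np.arange(35,65),im[35:65,318]].tolist())
print(np.c_[np.arange(195,225),im[195:225,318]].tolist())
E
```

```text
-44 0.033 [[319.2 199.8]]
-44 0.034 [[319.2 200.1]]
44 0.033 [[319.6  66. ]]
44 0.034 [[319.6  65.8]]
60 [[319.7  38.6]]
46 [[319.6  62.6]]
44 [[319.6  66. ]]
-44 [[319.2 199.8]]
-46 [[319.2 202.5]]
-60 [[319.1 221.4]]
[[35, 159, 162, 162], [36, 159, 162, 161], [37, 154, 159, 157], [38, 72, 93, 123], [39, 57, 86, 133], [40, 58, 85, 136], [41, 58, 84, 134], [42, 58, 86, 133], [43, 59, 86, 134], [44, 56, 82, 133], [45, 59, 87, 136], [46, 56, 85, 133], [47, 58, 84, 132], [48, 59, 85, 132], [49, 58, 84, 131], [50, 58, 84, 131], [51, 59, 85, 133], [52, 56, 86, 131], [53, 59, 83, 131], [54, 56, 81, 127], [55, 61, 84, 132], [56, 57, 82, 129], [57, 61, 84, 133], [58, 58, 83, 131], [59, 54, 79, 125], [60, 55, 76, 122], [61, 67, 74, 95], [62, 157, 159, 159], [63, 153, 157, 153], [64, 151, 153, 150]]
[[195, 124, 84, 56], [196, 120, 83, 56], [197, 116, 81, 57], [198, 107, 77, 53], [199, 100, 71, 50], [200, 99, 86, 74], [201, 99, 101, 100], [202, 84, 85, 91], [203, 56, 75, 119], [204, 59, 82, 125], [205, 58, 79, 125], [206, 51, 74, 120], [207, 58, 79, 127], [208, 57, 81, 125], [209, 60, 81, 126], [210, 57, 81, 126], [211, 58, 82, 124], [212, 53, 76, 120], [213, 60, 80, 124], [214, 55, 78, 120], [215, 58, 79, 125], [216, 58, 82, 123], [217, 61, 82, 127], [218, 59, 83, 126], [219, 61, 81, 125], [220, 61, 81, 116], [221, 92, 96, 101], [222, 110, 109, 110], [223, 115, 113, 114], [224, 114, 113, 112]]
```

View pics/b5z.png

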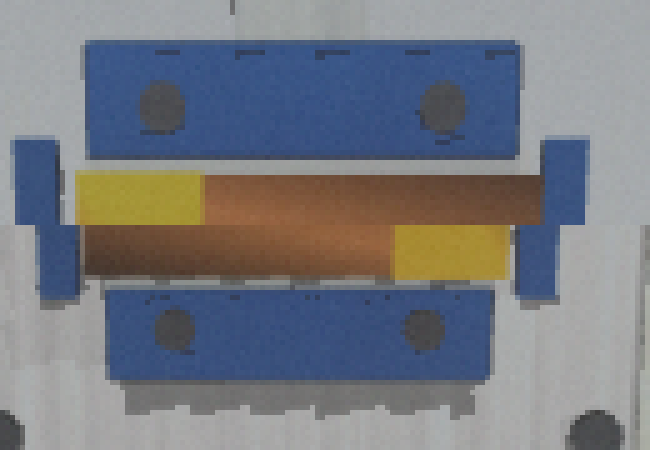

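```bash
cat >> h.py <<'E'
def bin_pts(x,y,a):
    ca,sa=np.cos(a),np.sin(a); P=np.array([[.09,-.07],[.09,.07],[-.09,.07],[-.09,-.07]])@np.array([[ca,sa],[-sa,ca]])+[x,y]
    return np.vstack([np.c_[P,np.full(4,k)] for k in (0,.045)])
E
python3 - <<'E'
from h import *
c=robot.camera('top'); save(c,'top3.png')
g=robot.regions_of(c,'bin')[0]; print(g['p'],fit(c,g['pixels'],bin_pts,[.44,.371,0]))
hsv=cv2.cvtColor(c['image'],cv2.COLOR_RGB2HSV)
m=((hsv[...,0]<40)&(hsv[...,1]>110)&(hsv[...,2]>50)).astype(np.uint8); m[:,:330]=0;m[:180]=0;m[330:]=0; m[:,480:]=0
n,l,st_,ce=cv2.connectedComponentsWithStats(m)
for i in range(1,n):
    if st_[i,4]>40: print(st_[i],ce[i].round(1),unproj(c,ce[i],.013)[0].round(3))
go(.6628,-.178-.0,.13,-1.574)
E
```

```text
0.55 (array([0.44234395, 0.36223227, 0.01217903]), np.float64(52.641624450683594))
[360 191  24  11 168] [373.8 196.7] [ 0.664 -0.185  0.013]
[447 246  23  20 201] [457.9 255. ] [ 0.515 -0.408  0.013]
[398 300  25  17 156] [409.2 308.4] [ 0.373 -0.282  0.013]
shift [ 28.1 190.9 107. ] turn 78.6 q6-> 1.09 OK
shift [ 28.1 190.9 107. ] turn -101.4 q6-> -2.05 OK
```

View pics/top3.png

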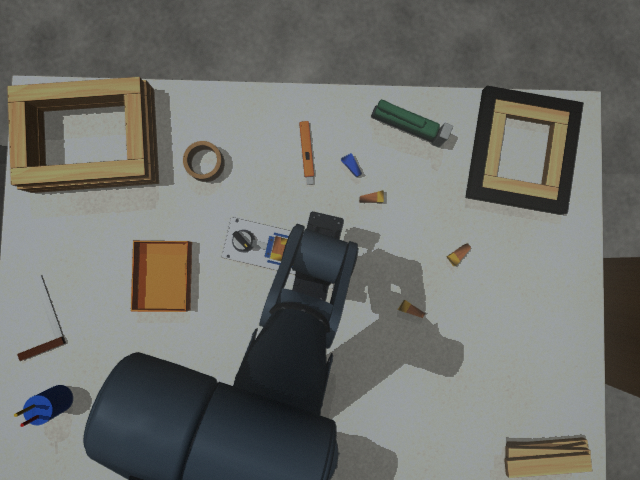

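```bash
python3 - <<'E'
from h import *
go(.632,-.179,.13,-1.574,mod=False)
E
```

```text
shift [ 28.1 160.9 114.1] turn 78.6 q6-> 1.07 OK
```

Request:
move_arm:
  commands:
    - [-1,28,161,114,78.6]
    - [-1,28,161,114,78.6]
    - [-1,28,161,114,78.6]
    - [-1,28,161,114,78.6]
    - [-1,28,161,114,78.6]
    - [-1,28,161,114,78.6]
    - [-1,28,161,114,78.6]
    - [-1,28,161,114,78.6]

```text
time: 37.17
position: [0.6322, -0.1799, 0.1293]
tool_rot: [-0.695, -0.127, 0.696, -0.127]
ft_force: [-0.6, 0.0, -0.6]
grip_width: 0.0872
```

```bash
python3 - <<'E'
from h import *
st();go(.632,-.179,.13,-1.574,mod=False)
E
```

```text
t 37.17 pos [ 0.6322 -0.1799  0.1293] F [-0.6  0.  -0.6] Mo [ 0.008 -0.022 -0.009] w 0.0872 q6 0.76 yaw -69.3 down [-0.001  0.    -1.   ]
shift [-0.7 -0.9 -0.1] turn 20.9 q6-> 1.13 OK
```

Request:
move_arm:
  commands:
    - [-1,0,-1,0,21]
    - [-1,0,-1,0,21]
    - [-1,0,-1,0,21]
    - [-1,0,-1,0,21]
    - [-1,0,-1,0,21]

```text
time: 37.58
position: [0.6316, -0.1784, 0.1299]
tool_rot: [-0.707, -0.002, 0.707, -0.002]
ft_force: [0.3, -0.2, -0.1]
grip_width: 0.0874
```

```bash
python3 - <<'E'
from h import *
look('l5.png',(.6628,-.179),0)
E
```

```text
t 37.58 pos [ 0.6316 -0.1784  0.1299] F [ 0.3 -0.2 -0.1] Mo [ 0.039  0.043 -0.038] w 0.0874 q6 1.12 yaw -89.72 down [-0.  0. -1.]
0 [49. 61.] 4892 pose [ 0.748  -0.0152 -3.0391] deg -174.1 err 1893.8
1 [319. 196.] 3365 pose [ 0.6618 -0.1787 -1.5589] deg -89.3 err 116.9
target [ 0.6618 -0.1787 -1.5589]
shift [ 97.9   0.2 -30.3] turn -0.4 q6-> 1.13 OK
```

View pics/l5.png

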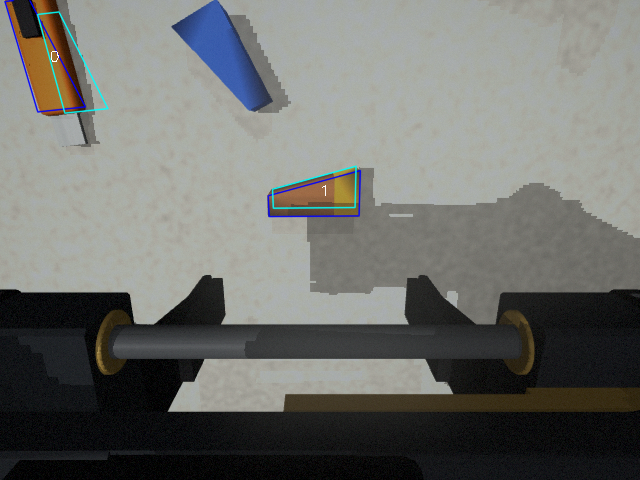

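Request:
move_arm:
  commands:
    - [-1,30,0,-30,0]
    - [-1,60,0,-30,0]
    - [-1,77,0,-30,0]
    - [-1,88,0,-30,0]
    - [-1,94,0,-30,0]
    - [-1,97,0,-30,0]
    - [-1,97,0,-30,0]
    - [1,97,0,-30,0]
  newtons: 25

```text
time: 38.3
position: [0.6622, -0.1795, 0.0343]
tool_rot: [0.708, 0.0, -0.706, 0.001]
ft_force: [0.5, -0.1, -0.4]
grip_width: 0.0847
```

Request:
move_arm:
  commands:
    - [1,0,0,0,0]
    - [1,0,0,0,0]
    - [1,0,0,0,0]
    - [1,0,0,0,0]
    - [1,0,0,0,0]
    - [1,0,0,0,0]
    - [1,-20,0,0,0]
    - [1,-50,0,0,0]

```text
time: 38.97
position: [0.6587, -0.178, 0.0799]
tool_rot: [-0.704, -0.002, 0.71, 0.001]
ft_force: [0.2, 0.1, 0.7]
grip_width: 0.06
```

```bash
python3 - <<'E'
from h import *
st();go(.442,.33,.17,0,mod=False)
E
```

```text
t 38.97 pos [ 0.6587 -0.178   0.0799] F [0.2 0.1 0.7] Mo [0.024 0.092 0.024] w 0.06 q6 1.14 yaw -89.94 down [-0.008  0.003 -1.   ]
shift [ -86.7 -508.6  216.8] turn -89.9 q6-> 0.48 OK
```

Request:
move_arm:
  commands:
    - [1,-40,0,0,0]
    - [1,-86,-40,10,-10]
    - [1,-86,-509,217,-90]
    - [1,-86,-509,217,-90]
    - [1,-86,-509,217,-90]
    - [1,-86,-509,217,-90]
    - [1,-86,-509,217,-90]
    - [1,-86,-509,217,-90]

```text
time: 39.63
position: [0.5533, 0.0783, 0.1613]
tool_rot: [0.64, 0.302, -0.639, 0.302]
ft_force: [0.5, 0.3, -0.1]
grip_width: 0.0597
```

```bash
python3 - <<'E'
from h import *
st();go(.442,.33,.13,0,mod=False)
E
```

```text
t 39.63 pos [0.5533 0.0783 0.1613] F [ 0.5  0.3 -0.1] Mo [ 0.041 -0.047  0.013] w 0.0597 q6 0.63 yaw -39.47 down [ 0.  0. -1.]
shift [  31.3 -246.  -123.5] turn -39.5 q6-> 0.44 OK
```

Request:
move_arm:
  commands:
    - [1,0,-240,-118,-39.5]
    - [1,0,-240,-118,-39.5]
    - [1,0,-240,-118,-39.5]
    - [1,0,-240,-118,-39.5]
    - [1,0,-240,-118,-39.5]
    - [1,0,-240,-118,-39.5]
    - [1,0,-240,-118,-39.5]
    - [1,0,-240,-118,-39.5]

```text
time: 40.3
position: [0.4432, 0.3245, 0.1612]
tool_rot: [0.5, 0.5, -0.5, 0.5]
ft_force: [-0.2, -1.3, 0.6]
grip_width: 0.06
```

Request:
move_arm:
  commands:
    - [1,0,0,0,0]
    - [1,0,0,0,0]

```text
time: 40.47
position: [0.4459, 0.3205, 0.1612]
tool_rot: [-0.501, -0.499, 0.501, -0.499]
ft_force: [0.2, -0.1, 0.4]
grip_width: 0.0597
```

```bash
python3 - <<'E'
from h import *
st();go(.442,.33,.055,0,mod=False)
c=robot.camera('wrist'); save(c,'w11.png')
E
```

```text
t 40.47 pos [0.4459 0.3205 0.1612] F [ 0.2 -0.1  0.4] Mo [ 0.023 -0.134 -0.025] w 0.0597 q6 0.43 yaw -0.3 down [ 0. -0. -1.]
shift [106.2  -4.   -9.6] turn -0.3 q6-> 0.44 OK
```

View pics/w11.png

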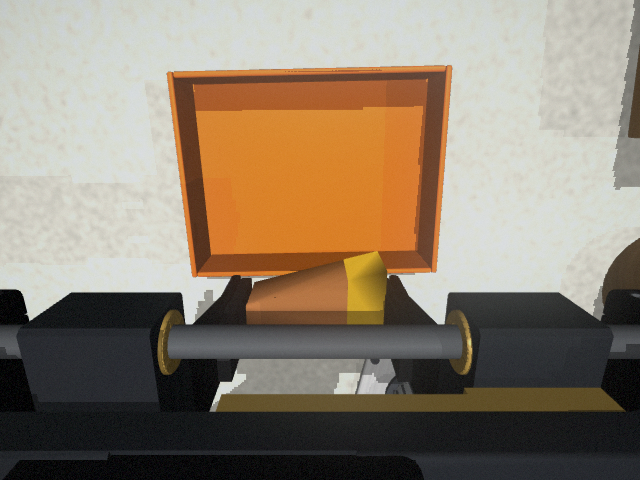

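```bash
python3 - <<'E'
from h import *
o=robot.get_obs(); c=robot.camera('wrist')
P=unproj(c,[[170,72],[450,66],[437,272],[192,276]],.045,o); print(P.round(4), P.mean(0).round(4))
E
```

```text
[[0.3561 0.4297 0.045 ]
 [0.5318 0.432  0.045 ]
 [0.5359 0.2931 0.045 ]
 [0.3558 0.2912 0.045 ]] [0.4449 0.3615 0.045 ]
```

Request:
move_arm:
  commands:
    - [1,20,-1,-14,0]
    - [1,50,-1,-14,0]
    - [1,80,-1,-14,0]
    - [1,100,-1,-14,0]
    - [1,110,-1,-14,0]
    - [1,115,-1,-14,0]
    - [1,115,-1,-14,0]
    - [-1,115,-1,-14,0]

```text
time: 41.23
position: [0.4457, 0.3349, 0.047]
tool_rot: [0.502, 0.498, -0.501, 0.499]
ft_force: [0.1, -0.3, 0.5]
grip_width: 0.062
```

Request:
move_arm:
  commands:
    - [-1,0,0,0,0]
    - [-1,0,0,0,0]
    - [-1,0,0,0,0]
    - [-1,-30,0,0,0]
    - [-1,-70,0,0,0]
    - [-1,-120,0,0,0]
    - [-1,-140,0,30,0]
    - [-1,-140,0,60,0]

```text
time: 41.9
position: [0.4484, 0.2772, 0.1929]
tool_rot: [0.505, 0.497, -0.495, 0.502]
ft_force: [0.9, -0.2, 0.5]
grip_width: 0.0869
```

```bash
python3 - <<'E'
from h import *
st();c=robot.camera('top')
hsv=cv2.cvtColor(c['image'],cv2.COLOR_RGB2HSV)
m=((hsv[...,0]<40)&(hsv[...,1]>110)&(hsv[...,2]>50)).astype(np.uint8); m[:,:330]=0;m[:180]=0;m[330:]=0; m[:,480:]=0
n,l,st_,ce=cv2.connectedComponentsWithStats(m)
for i in range(1,n):
    if st_[i,4]>40: print(st_[i],ce[i].round(1),unproj(c,ce[i],.013)[0].round(3))
c=robot.camera('wrist'); save(c,'w12.png')
# wedge 6: (.5218,-.4123,125.2) flip
p=(.5218,-.4123,2.1853+np.pi); z=np.array([np.sin(p[2]),-np.cos(p[2])]); print(z)
go(p[0]+.03*z[0],p[1]+.03*z[1],.16,p[2])
E
```

```text
t 41.9 pos [0.4484 0.2772 0.1929] F [ 0.9 -0.2  0.5] Mo [-0.051 -0.078 -0.006] w 0.0869 q6 0.34 yaw -0.09 down [ 0.015  0.005 -1.   ]
[447 246  23  20 199] [457.9 255. ] [ 0.515 -0.408  0.013]
[398 300  25  17 176] [409.5 308.7] [ 0.372 -0.283  0.013]
[-0.81705971 -0.57655306]
shift [ 28.9  57.9 701.8] turn 54.4 q6-> 0.03 OK
shift [ 28.9  57.9 701.8] turn -125.6 q6-> -3.11 BAD
```

View pics/w12.png

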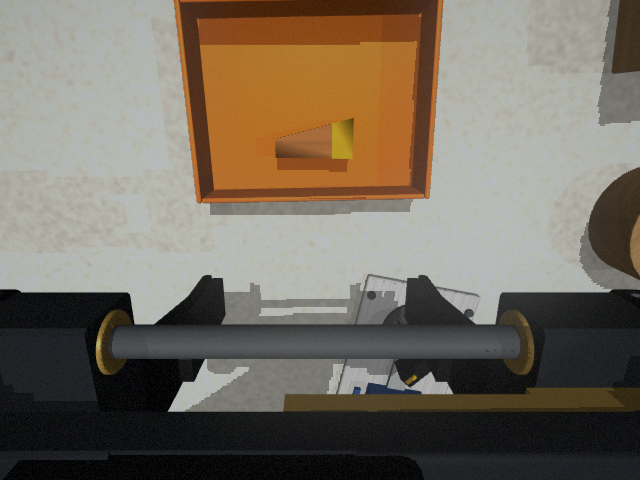

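Request:
move_arm:
  commands:
    - [-1,0,58,700,54]
    - [-1,0,58,700,54]
    - [-1,0,58,700,54]
    - [-1,0,58,700,54]
    - [-1,0,58,700,54]
    - [-1,0,58,700,54]
    - [-1,0,58,700,54]
    - [-1,0,58,700,54]

```text
time: 42.67
position: [0.4701, -0.0588, 0.1863]
tool_rot: [0.674, 0.215, -0.674, 0.215]
ft_force: [1.5, -0.4, -0.3]
grip_width: 0.087
```

```bash
python3 - <<'E'
from h import *
p=(.5218,-.4123,2.1853+np.pi); z=np.array([np.sin(p[2]),-np.cos(p[2])])
st();go(p[0]+.03*z[0],p[1]+.03*z[1],.13,p[2],mod=False)
E
```

```text
t 42.67 pos [ 0.4701 -0.0588  0.1863] F [ 1.5 -0.4 -0.3] Mo [-0.004 -0.08   0.007] w 0.087 q6 0.59 yaw -54.6 down [ 0.  0. -1.]
shift [ 56.1 318.  192.6] turn 0.2 q6-> 0.01 OK
```

Request:
move_arm:
  commands:
    - [-1,50,305,185,0]
    - [-1,50,305,185,0]
    - [-1,50,305,185,0]
    - [-1,50,305,185,0]
    - [-1,50,305,185,0]
    - [-1,50,305,185,0]
    - [-1,50,305,185,0]
    - [-1,50,305,185,0]

```text
time: 43.33
position: [0.496, -0.3879, 0.1394]
tool_rot: [0.673, 0.217, -0.673, 0.216]
ft_force: [0.4, 0.5, 0.7]
grip_width: 0.0868
```

Request:
move_arm:
  commands:
    - [-1,0,0,0,0]
    - [-1,0,0,0,0]
    - [-1,0,0,0,0]
    - [-1,0,0,0,0]

```text
time: 43.67
position: [0.4957, -0.3843, 0.1397]
tool_rot: [-0.673, -0.218, 0.673, -0.216]
ft_force: [0.7, -0.0, -0.0]
grip_width: 0.0871
```

```bash
python3 - <<'E'
from h import *
look('l6.png',(.5218,-.4123),1)
E
```

```text
t 43.67 pos [ 0.4957 -0.3843  0.1397] F [ 0.7 -0.  -0. ] Mo [0.012 0.016 0.027] w 0.0871 q6 0.11 yaw -54.23 down [-0.001  0.002 -1.   ]
0 [363. 230.] 3190 pose [ 0.5221 -0.412   2.2043] deg 126.3 err 71.1
1 [107. 265.] 1087 pose [ 0.3923 -0.2781  2.5951] deg 148.7 err 1787.0
target [ 0.5221 -0.412   2.2043]
shift [107.9  37.9  -5.1] turn -0.5 q6-> 0.09 OK
```

View pics/l6.png

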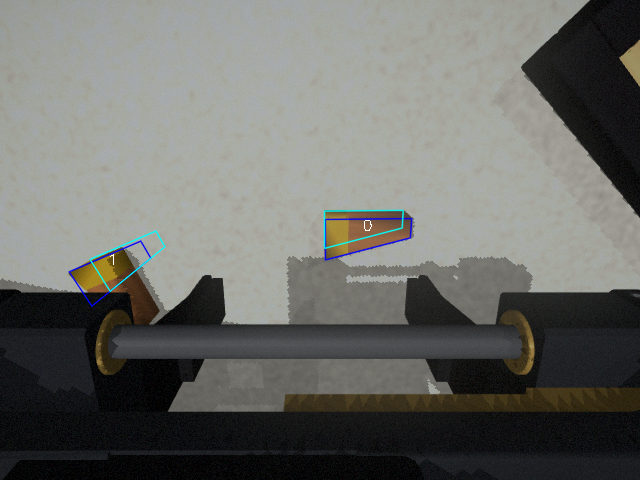

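Request:
move_arm:
  commands:
    - [-1,20,38,-5,0]
    - [-1,55,38,-5,0]
    - [-1,80,38,-5,0]
    - [-1,94,38,-5,0]
    - [-1,102,38,-5,0]
    - [-1,107,38,-5,0]
    - [-1,107,38,-5,0]
    - [-1,107,38,-5,0]

```text
time: 44.38
position: [0.5228, -0.4146, 0.0342]
tool_rot: [0.673, 0.216, -0.673, 0.218]
ft_force: [-0.2, -0.3, 0.1]
grip_width: 0.0867
```

```bash
python3 - <<'E'
from h import *
st();go(.5221,-.412,.032,2.195+np.pi,mod=False)
E
```

```text
t 44.38 pos [ 0.5228 -0.4146  0.0342] F [-0.2 -0.3  0.1] Mo [ 0.016  0.017 -0.045] w 0.0867 q6 0.11 yaw -54.28 down [ 0.001 -0.001 -1.   ]
shift [ 2.2 -2.5 -1. ] turn -0.0 q6-> 0.11 OK
```

Request:
move_arm:
  commands:
    - [1,1,-2,-1,0]
    - [1,1,-2,-1,0]
    - [1,1,-2,-1,0]
    - [1,1,-2,-1,0]
    - [1,1,-2,-1,0]
    - [1,1,-2,-1,0]
    - [1,1,-2,-1,0]
    - [1,-25,-2,-1,0]

```text
time: 45.05
position: [0.5191, -0.4095, 0.0535]
tool_rot: [-0.672, -0.22, 0.675, -0.213]
ft_force: [0.1, 0.5, -0.5]
grip_width: 0.0598
```

Request:
move_arm:
  commands:
    - [1,-40,0,0,0]
    - [1,-80,0,0,0]
    - [1,-110,0,0,0]
    - [1,-115,0,0,0]

```text
time: 45.38
position: [0.5244, -0.4149, 0.1797]
tool_rot: [0.675, 0.213, -0.671, 0.221]
ft_force: [0.8, 0.1, 0.4]
grip_width: 0.0598
```

```bash
python3 - <<'E'
from h import *
st();go(.445,.372,.16,0,mod=False)
c=robot.camera('top')
hsv=cv2.cvtColor(c['image'],cv2.COLOR_RGB2HSV)
m=((hsv[...,0]<40)&(hsv[...,1]>110)&(hsv[...,2]>50)).astype(np.uint8); m[:,:330]=0;m[:180]=0;m[330:]=0; m[:,480:]=0
n,l,st_,ce=cv2.connectedComponentsWithStats(m)
for i in range(1,n):
    if st_[i,4]>40: print(st_[i],ce[i].round(1),unproj(c,ce[i],.013)[0].round(3))
E
```

```text
t 45.38 pos [ 0.5244 -0.4149  0.1797] F [0.8 0.1 0.4] Mo [-0.079 -0.055 -0.035] w 0.0598 q6 0.11 yaw -54.29 down [ 0.008 -0.009 -1.   ]
shift [  11.9 -685.5 -394.8] turn -54.3 q6-> 0.53 OK
```

Request:
move_arm:
  commands:
    - [1,0,-680,-392,-54.3]
    - [1,0,-680,-392,-54.3]
    - [1,0,-680,-392,-54.3]
    - [1,0,-680,-392,-54.3]
    - [1,0,-680,-392,-54.3]
    - [1,0,-680,-392,-54.3]
    - [1,0,-680,-392,-54.3]
    - [1,0,-680,-392,-54.3]

```text
time: 46.1
position: [0.4866, -0.0783, 0.1714]
tool_rot: [0.498, 0.502, -0.499, 0.5]
ft_force: [1.1, 0.6, -1.8]
grip_width: 0.0597
```

```bash
python3 - <<'E'
from h import *
st();go(.445,.378,.16,0,mod=False)
E
```

```text
t 46.1 pos [ 0.4866 -0.0783  0.1714] F [ 1.1  0.6 -1.8] Mo [-0.003 -0.122  0.002] w 0.0597 q6 -0.39 yaw 0.27 down [-0.003  0.001 -1.   ]
shift [  12.2  -39.5 -456.5] turn 0.3 q6-> 0.48 OK
```

Request:
move_arm:
  commands:
    - [1,0,-38,-440,0]
    - [1,0,-38,-440,0]
    - [1,0,-38,-440,0]
    - [1,0,-38,-440,0]
    - [1,0,-38,-440,0]
    - [1,0,-38,-440,0]
    - [1,0,-38,-440,0]
    - [1,0,-38,-440,0]

```text
time: 46.77
position: [0.4579, 0.2533, 0.1713]
tool_rot: [-0.499, -0.501, 0.501, -0.499]
ft_force: [0.6, 0.5, -0.4]
grip_width: 0.06
```

Request:
move_arm:
  commands:
    - [1,0,-2,-100,0]
    - [1,0,-2,-100,0]
    - [1,0,-2,-100,0]
    - [1,0,-2,-100,0]
    - [1,0,-2,-100,0]
    - [1,0,-2,-100,0]

```text
time: 47.27
position: [0.4566, 0.3503, 0.1715]
tool_rot: [-0.499, -0.5, 0.501, -0.5]
ft_force: [-0.1, -0.2, 0.1]
grip_width: 0.0599
```

```bash
python3 - <<'E'
from h import *
st();go(.445,.378,.046,0,mod=False)
c=robot.camera('wrist'); save(c,'w13.png')
E
```

```text
t 47.27 pos [0.4566 0.3503 0.1715] F [-0.1 -0.2  0.1] Mo [-0.03  -0.097  0.011] w 0.0599 q6 0.46 yaw -0.0 down [-0.003 -0.002 -1.   ]
shift [125.5 -11.2 -27.9] turn -0.0 q6-> 0.51 OK
```

View pics/w13.png

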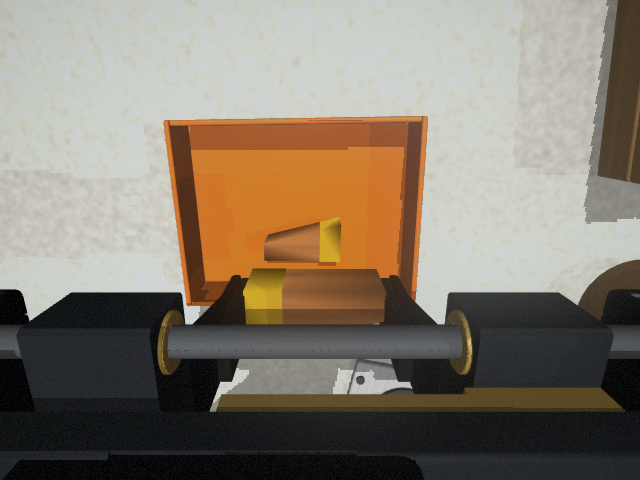

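Request:
move_arm:
  commands:
    - [1,0,-11,-28,0]
    - [1,30,-11,-28,0]
    - [1,65,-11,-28,0]
    - [1,95,-11,-28,0]
    - [1,112,-11,-28,0]
    - [1,121,-11,-28,0]
    - [1,125,-11,-28,0]
    - [1,125,-11,-28,0]

```text
time: 47.98
position: [0.447, 0.3786, 0.0476]
tool_rot: [-0.5, -0.5, 0.501, -0.5]
ft_force: [-0.4, -0.0, -0.2]
grip_width: 0.0598
```

Request:
move_arm:
  commands:
    - [1,0,0,0,0]
    - [-1,0,0,0,0]
    - [-1,0,0,0,0]
    - [-1,0,0,0,0]
    - [-1,0,0,0,0]
    - [-1,-30,0,0,0]
    - [-1,-70,0,0,0]
    - [-1,-120,0,0,0]

```text
time: 48.65
position: [0.4456, 0.379, 0.1597]
tool_rot: [-0.499, -0.5, 0.501, -0.5]
ft_force: [0.5, 1.6, -0.1]
grip_width: 0.086
```

Request:
move_arm:
  commands:
    - [-1,-30,0,95,0]
    - [-1,-30,0,95,0]
    - [-1,-30,0,95,0]
    - [-1,-30,0,95,0]
    - [-1,-30,0,95,0]

```text
time: 49.07
position: [0.4471, 0.2843, 0.1904]
tool_rot: [0.501, 0.499, -0.5, 0.5]
ft_force: [0.4, -0.1, -0.5]
grip_width: 0.0872
```

```bash
python3 - <<'E'
from h import *
st();c=robot.camera('top')
hsv=cv2.cvtColor(c['image'],cv2.COLOR_RGB2HSV)
m=((hsv[...,0]<40)&(hsv[...,1]>110)&(hsv[...,2]>50)).astype(np.uint8); m[:,:330]=0;m[:180]=0;m[330:]=0; m[:,480:]=0
n,l,st_,ce=cv2.connectedComponentsWithStats(m)
for i in range(1,n):
    if st_[i,4]>40: print(st_[i],ce[i].round(1),unproj(c,ce[i],.013)[0].round(3))
c=robot.camera('wrist'); save(c,'w14.png')
p=(.3712,-.2903,1.0+np.pi); z=np.array([np.sin(p[2]),-np.cos(p[2])]); print(z)
go(p[0]+.0*z[0],p[1]+.0*z[1],.16,p[2])
go(p[0]-.0*z[0],p[1]-.0*z[1],.16,p[2]+np.pi)
E
```

```text
t 49.07 pos [0.4471 0.2843 0.1904] F [ 0.4 -0.1 -0.5] Mo [-0.038 -0.12   0.014] w 0.0872 q6 0.36 yaw -0.12 down [ 0.001  0.001 -1.   ]
[398 300  25  17 174] [409.6 308.7] [ 0.372 -0.283  0.013]
[-0.84147098  0.54030231]
shift [ 29.2 -75.8 575.7] turn 122.7 q6-> 1.27 OK
shift [ 29.2 -75.8 575.7] turn -57.3 q6-> -1.88 OK
shift [ 29.2 -75.8 575.7] turn -57.3 q6-> -1.88 OK
shift [ 29.2 -75.8 575.7] turn 122.7 q6-> 1.27 OK
```

View pics/w14.png

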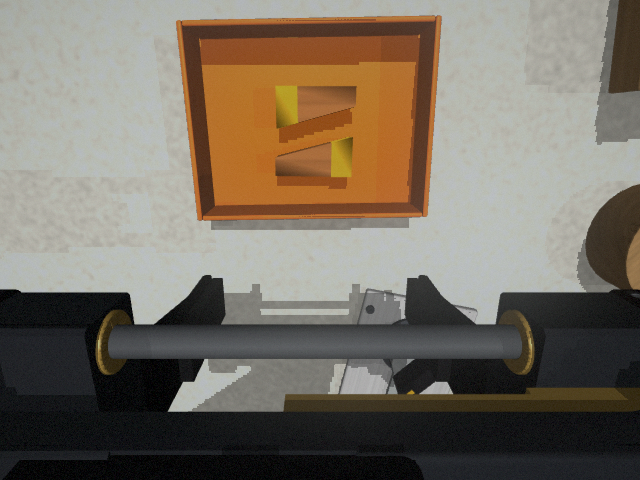

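```bash
python3 - <<'E'
from h import *
go(.42,-.10,.19,4.1416,mod=False)
E
```

```text
shift [ -0.7 -26.9 385.4] turn 122.7 q6-> 1.7 OK
```

Request:
move_arm:
  commands:
    - [-1,0,-27,385,122]
    - [-1,0,-27,385,122]
    - [-1,0,-27,385,122]
    - [-1,0,-27,385,122]
    - [-1,0,-27,385,122]
    - [-1,0,-27,385,122]
    - [-1,0,-27,385,122]
    - [-1,0,-27,385,122]

```text
time: 49.83
position: [0.4236, -0.0488, 0.1892]
tool_rot: [-0.679, -0.198, 0.679, -0.198]
ft_force: [1.5, -0.3, -0.4]
grip_width: 0.087
```

```bash
python3 - <<'E'
from h import *
st();go(.350,-.276,.14,4.1416,mod=False)
E
```

```text
t 49.83 pos [ 0.4236 -0.0488  0.1892] F [ 1.5 -0.3 -0.4] Mo [-0.024 -0.092  0.015] w 0.087 q6 0.63 yaw -57.53 down [-0.  0. -1.]
shift [ 49.1 152.2 184.1] turn 65.2 q6-> 1.21 OK
```

Request:
move_arm:
  commands:
    - [-1,49,148,178,65]
    - [-1,49,148,178,65]
    - [-1,49,148,178,65]
    - [-1,49,148,178,65]
    - [-1,49,148,178,65]
    - [-1,49,148,178,65]
    - [-1,49,148,178,65]
    - [-1,49,148,178,65]

```text
time: 50.5
position: [0.3541, -0.2704, 0.1394]
tool_rot: [-0.69, 0.153, 0.69, 0.154]
ft_force: [0.2, 0.4, 0.1]
grip_width: 0.0872
```

Request:
move_arm:
  commands:
    - [-1,0,0,0,8]
    - [-1,0,0,0,8]
    - [-1,0,0,0,8]
    - [-1,0,0,0,8]

```text
time: 50.83
position: [0.3542, -0.2682, 0.1403]
tool_rot: [-0.679, 0.197, 0.679, 0.197]
ft_force: [-0.9, -0.0, -0.1]
grip_width: 0.0869
```

```bash
python3 - <<'E'
from h import *
look('l7.png',(.371,-.29),1)
E
```

```text
t 50.83 pos [ 0.3542 -0.2682  0.1403] F [-0.9 -0.  -0.1] Mo [ 0.06   0.015 -0.011] w 0.0869 q6 1.23 yaw -122.36 down [-0.  0. -1.]
0 [322. 203.] 3102 pose [ 0.3716 -0.2901  1.0047] deg 57.6 err 91.7
target [ 0.3716 -0.2901  1.0047]
shift [108.4   9.1 -26.6] turn 0.0 q6-> 1.22 OK
```

View pics/l7.png

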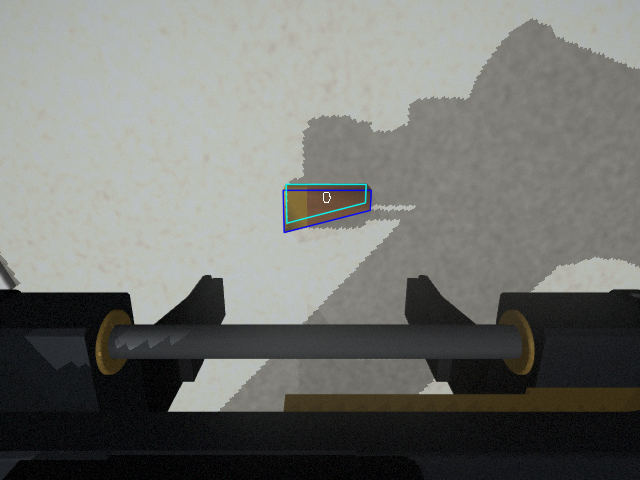

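Request:
move_arm:
  commands:
    - [-1,20,9,-26,0]
    - [-1,55,9,-26,0]
    - [-1,80,9,-26,0]
    - [-1,94,9,-26,0]
    - [-1,102,9,-26,0]
    - [-1,107,9,-26,0]
    - [-1,107,9,-26,0]
    - [-1,107,9,-26,0]

```text
time: 51.55
position: [0.371, -0.2904, 0.0341]
tool_rot: [0.679, -0.198, -0.678, -0.198]
ft_force: [0.6, -0.1, -0.2]
grip_width: 0.0869
```

```bash
python3 - <<'E'
from h import *
st();go(.3716,-.2901,.032,1.0047+np.pi,mod=False)
E
```

```text
t 51.55 pos [ 0.371  -0.2904  0.0341] F [ 0.6 -0.1 -0.2] Mo [0.124 0.032 0.033] w 0.0869 q6 1.24 yaw -122.55 down [ 0.001 -0.001 -1.   ]
shift [ 2.1 -0.6 -0.3] turn -0.1 q6-> 1.24 OK
```

Request:
move_arm:
  commands:
    - [1,1,0,0,0]
    - [1,1,0,0,0]
    - [1,1,0,0,0]
    - [1,1,0,0,0]
    - [1,1,0,0,0]
    - [1,1,0,0,0]
    - [1,1,0,0,0]
    - [1,-25,0,0,0]

```text
time: 52.22
position: [0.3692, -0.2886, 0.0559]
tool_rot: [-0.676, 0.197, 0.681, 0.2]
ft_force: [-0.4, -0.5, 0.6]
grip_width: 0.0602
```

Request:
move_arm:
  commands:
    - [1,-40,0,0,0]
    - [1,-80,0,0,0]
    - [1,-115,0,0,0]
    - [1,-120,0,0,0]

```text
time: 52.55
position: [0.3727, -0.2925, 0.1837]
tool_rot: [0.682, -0.201, -0.676, -0.196]
ft_force: [0.5, -0.2, 0.1]
grip_width: 0.06
```

```bash
python3 - <<'E'
from h import *
st();go(.46,.05,.18,0,mod=False)
E
```

```text
t 52.55 pos [ 0.3727 -0.2925  0.1837] F [ 0.5 -0.2  0.1] Mo [0.053 0.008 0.003] w 0.06 q6 1.24 yaw -122.57 down [ 0.007 -0.009 -1.   ]
shift [   1.4 -335.7  110.9] turn -122.6 q6-> -0.13 OK
```

Request:
move_arm:
  commands:
    - [1,0,-336,111,-122]
    - [1,0,-336,111,-122]
    - [1,0,-336,111,-122]
    - [1,0,-336,111,-122]
    - [1,0,-336,111,-122]
    - [1,0,-336,111,-122]
    - [1,0,-336,111,-122]
    - [1,0,-336,111,-122]

```text
time: 53.22
position: [0.4526, 0.0349, 0.1781]
tool_rot: [-0.69, -0.153, 0.691, -0.153]
ft_force: [0.7, -1.5, 0.1]
grip_width: 0.0601
```

```bash
python3 - <<'E'
from h import *
st();go(.445,.37,.18,0,mod=False)
E
```

```text
t 53.22 pos [0.4526 0.0349 0.1781] F [ 0.7 -1.5  0.1] Mo [-0.006 -0.096 -0.018] w 0.0601 q6 0.96 yaw -64.95 down [-0.001  0.    -1.   ]
shift [  -1.9 -306.8 -135. ] turn -64.9 q6-> 0.45 OK
```

Request:
move_arm:
  commands:
    - [1,0,-295,-132,-65]
    - [1,0,-295,-132,-65]
    - [1,0,-295,-132,-65]
    - [1,0,-295,-132,-65]
    - [1,0,-295,-132,-65]
    - [1,0,-295,-132,-65]
    - [1,0,-295,-132,-65]
    - [1,0,-295,-132,-65]

```text
time: 53.88
position: [0.4487, 0.359, 0.1778]
tool_rot: [-0.532, -0.466, 0.532, -0.466]
ft_force: [0.6, 0.6, -0.6]
grip_width: 0.0598
```

```bash
python3 - <<'E'
from h import *
st();go(.445,.413,.18,0,mod=False)
E
```

```text
t 53.88 pos [0.4487 0.359  0.1778] F [ 0.6  0.6 -0.6] Mo [-0.032 -0.112  0.024] w 0.0598 q6 0.61 yaw -7.55 down [-0.001  0.    -1.   ]
shift [ -2.2 -10.8 -53. ] turn -7.5 q6-> 0.55 OK
```

Request:
move_arm:
  commands:
    - [1,0,-11,-53,-7.5]
    - [1,0,-11,-53,-7.5]
    - [1,0,-11,-53,-7.5]
    - [1,0,-11,-53,-7.5]
    - [1,0,-11,-53,-7.5]
    - [1,0,-11,-53,-7.5]

```text
time: 54.38
position: [0.4461, 0.4082, 0.1782]
tool_rot: [-0.502, -0.497, 0.503, -0.497]
ft_force: [-0.1, -0.5, -0.2]
grip_width: 0.0597
```

```bash
python3 - <<'E'
from h import *
st();go(.445,.412,.046,0,mod=False); c=robot.camera('wrist'); save(c,'w15.png')
E
```

```text
t 54.38 pos [0.4461 0.4082 0.1782] F [-0.1 -0.5 -0.2] Mo [-0.01  -0.141  0.008] w 0.0597 q6 0.57 yaw -0.62 down [-0.001 -0.001 -1.   ]
shift [132.2  -0.9  -4. ] turn -0.6 q6-> 0.56 OK
```

View pics/w15.png

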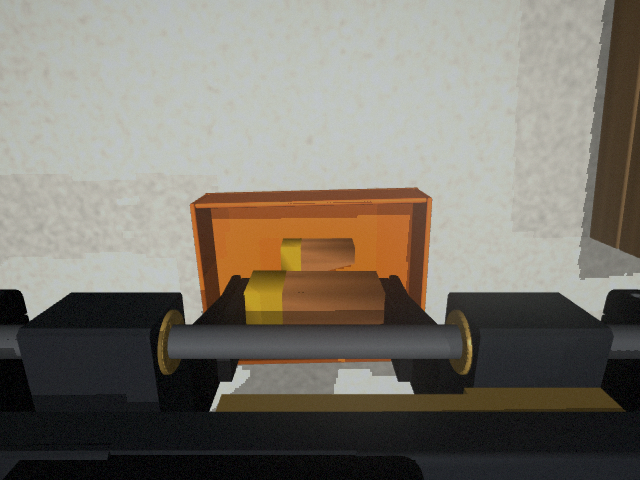

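Request:
move_arm:
  commands:
    - [1,0,-1,-3,0]
    - [1,30,-1,-3,0]
    - [1,65,-1,-3,0]
    - [1,85,-1,-3,0]
    - [1,95,-1,-3,0]
    - [1,100,-1,-3,0]
    - [1,100,-1,-3,0]
    - [1,100,-1,-3,0]

```text
time: 55.1
position: [0.446, 0.4133, 0.0796]
tool_rot: [0.503, 0.498, -0.502, 0.498]
ft_force: [-0.2, 0.6, -1.7]
grip_width: 0.0597
```

```bash
python3 - <<'E'
from h import *
st();go(.445,.411,.046,0,mod=False)
E
```

```text
t 55.1 pos [0.446  0.4133 0.0796] F [-0.2  0.6 -1.7] Mo [ 0.02  -0.095 -0.   ] w 0.0597 q6 0.57 yaw -0.52 down [ 0.002  0.001 -1.   ]
shift [33.6 -1.1  2.4] turn -0.5 q6-> 0.56 OK
```

Request:
move_arm:
  commands:
    - [1,0,-1,2.4,0]
    - [1,10,-1,2.4,0]
    - [1,20,-1,2.4,0]
    - [1,28,-1,2.4,0]
    - [1,32,-1,2.4,0]
    - [1,33,-1,2.4,0]
    - [1,33,-1,2.4,0]
    - [-1,33,-1,2.4,0]

```text
time: 55.77
position: [0.4442, 0.4107, 0.0455]
tool_rot: [-0.502, -0.498, 0.502, -0.498]
ft_force: [0.1, -0.5, 0.3]
grip_width: 0.0622
```

Request:
move_arm:
  commands:
    - [-1,0,0,0,0]
    - [-1,0,0,0,0]
    - [-1,0,0,0,0]
    - [-1,-20,0,0,0]
    - [-1,-60,0,0,0]
    - [-1,-100,0,0,0]
    - [-1,-140,0,40,0]
    - [-1,-150,0,80,0]

```text
time: 56.43
position: [0.446, 0.3451, 0.1953]
tool_rot: [0.505, 0.498, -0.498, 0.5]
ft_force: [0.6, -0.4, -0.3]
grip_width: 0.0868
```

Request:
move_arm:
  commands:
    - [-1,0,0,60,0]
    - [-1,0,0,60,0]
    - [-1,0,0,60,0]
    - [-1,0,0,60,0]

```text
time: 56.77
position: [0.4433, 0.2819, 0.1914]
tool_rot: [0.503, 0.497, -0.502, 0.497]
ft_force: [1.1, 0.1, 1.0]
grip_width: 0.0868
```

```bash
python3 - <<'E'
from h import *
st(); c=robot.camera('wrist'); save(c,'w16.png'); c=robot.camera('top'); save(c,'top4.png')
x,y=fw(0,-70); go(x,y,.163,F[2])
E
```

```text
t 56.77 pos [0.4433 0.2819 0.1914] F [1.1 0.1 1. ] Mo [-0.025 -0.118  0.031] w 0.0868 q6 0.36 yaw -0.64 down [ 0.001  0.001 -1.   ]
shift [ 27.7  59.8 318.6] turn 11.1 q6-> -0.08 OK
shift [ 27.7  59.8 318.6] turn -168.9 q6-> -3.22 BAD
```

View pics/w16.png

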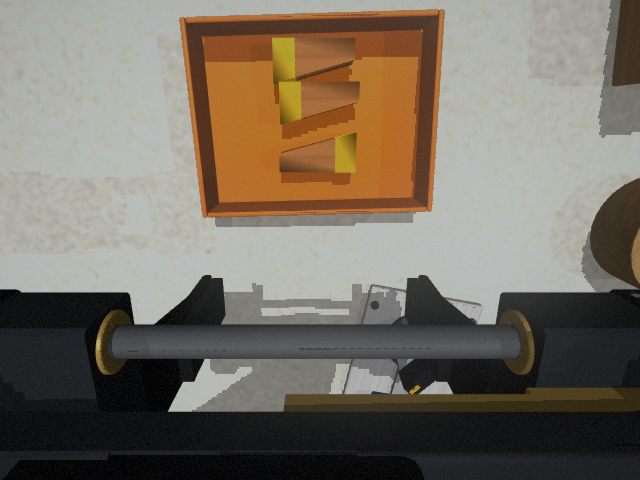

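View pics/top4.png

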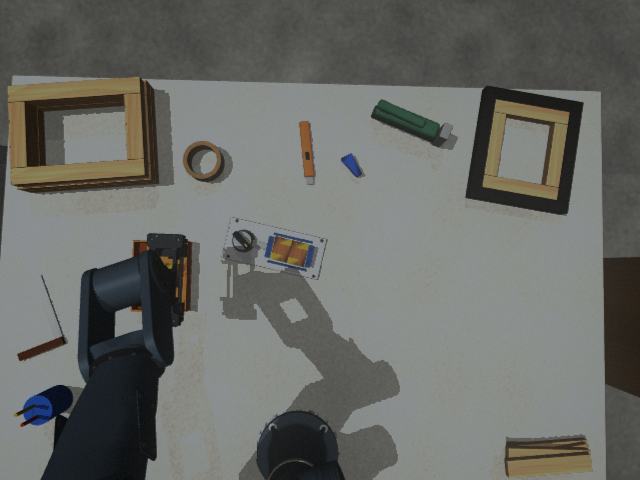

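Request:
move_arm:
  commands:
    - [-1,10,60,318,11]
    - [-1,20,60,318,11]
    - [-1,28,60,318,11]
    - [-1,28,60,318,11]
    - [-1,28,60,318,11]
    - [-1,28,60,318,11]
    - [-1,28,60,318,11]
    - [-1,28,60,318,11]

```text
time: 57.53
position: [0.5019, -0.0378, 0.1623]
tool_rot: [0.548, 0.447, -0.547, 0.448]
ft_force: [0.2, -0.7, 0.3]
grip_width: 0.0875
```

Request:
move_arm:
  commands:
    - [-1,0,0,0,0]
    - [-1,0,0,0,0]
    - [-1,0,0,0,0]

```text
time: 57.78
position: [0.5003, -0.0348, 0.1624]
tool_rot: [-0.547, -0.448, 0.548, -0.447]
ft_force: [-0.7, -0.4, 0.5]
grip_width: 0.0868
```

```bash
python3 - <<'E'
from h import *
o=st(); c=robot.camera('wrist'); a=cv2.resize(c['image'][0:270,170:470],None,fx=1.3,fy=1.3)
c=robot.camera('side'); b=cv2.resize(c['image'][360:480,230:400],None,fx=2.3,fy=2.3)
H=max(a.shape[0],b.shape[0]); f=lambda m: np.pad(m,((0,H-m.shape[0]),(0,0),(0,0)))
cv2.imwrite('pics/fin.png',np.hstack([f(a),f(b)])[...,::-1])
E
```

```text
t 57.78 pos [ 0.5003 -0.0348  0.1624] F [-0.7 -0.4  0.5] Mo [ 0.001 -0.054 -0.036] w 0.0868 q6 -0.09 yaw -11.46 down [-0.001  0.001 -1.   ]
```

View pics/fin.png

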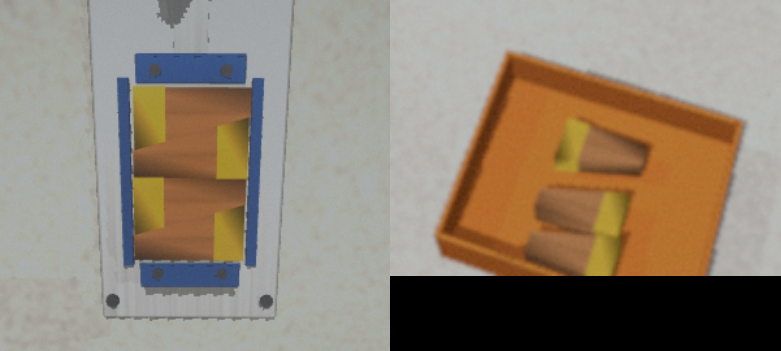

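```bash
python3 -c "
from h import *
print(robot.hand_in())"
```

```text
the job is handed in; nothing more can be done
None
```

The job is done and handed in at about 58 s of the 210 s allowed. I opened the sleeve to its end stop and packed four wedges alternately head to tail. I then turned the sleeve clockwise to about 2.2 rad, where the torque rose to about 0.55 N m, and put the three leftover wedges in the orange bin.

- **Block:** in the last wrist view the four wedges were in full contact, and the jaws' outer edges were within 1 mm of where an 88 mm gap puts them. The wedge next to jaw_b sits roughly 1 mm further in +x than the others, still inside the lips. I left it.
- **Spares:** all three are inside the bin. The last one lies against its neighbour and looked slightly raised on one side, but it did not stick out of the bin.
- **Left alone:** the tape roll, the knife and the blue look-alike are where they were in the first top view.
- **Disturbances:** I saw no wedge knocked aside and no grip slackening. No force reading I took was above about 13 N.
- **Measurements that disagreed:** at the start, the bay position worked out from the plate outline was about 1.5 mm off the one from the jaws and lips. I used the jaw and lip value, and the placed wedges and closed jaws agreed with it to within about 1–2 mm.

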